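# Fill the open carousel compartment with sealed sample jars

### The job

Collect every sealed jar from the sealing machine's catch tray into the steel tipping pan, turn the carousel until its one open compartment is centred under the chute, then lift the pan by its handle to tip all the jars together down the chute into that compartment. Never tip the pan while the open compartment is away from the chute; afterwards lower the pan fully home and turn the carousel so that the filled compartment is centred at the front pointer on the robot's side, with everything at rest. Leave the plate of eggs, the beaker and the spoon where they are.

Things in the scene. Friction and masses are not known exactly. Their poses are not given: they have to be found in the camera images.
- jar0_mid (a point): Centre of a sealed square sample jar, white with a round domed metal lid: 30 x 30 mm and 36 mm tall in all (square body 28 mm, lid 29 mm across and 8 mm high), about 30 g, its z axis up through the lid and x, y across its flat sides. It starts upright in the catch tray. Three to five jars are present; absent ones read None.
- jar1_mid (a point): Centre of a sealed square sample jar, white with a round domed metal lid: 30 x 30 mm and 36 mm tall in all (square body 28 mm, lid 29 mm across and 8 mm high), about 30 g, its z axis up through the lid and x, y across its flat sides. It starts upright in the catch tray. Three to five jars are present; absent ones read None.
- jar2_mid (a point): Centre of a sealed square sample jar, white with a round domed metal lid: 30 x 30 mm and 36 mm tall in all (square body 28 mm, lid 29 mm across and 8 mm high), about 30 g, its z axis up through the lid and x, y across its flat sides. It starts upright in the catch tray. Three to five jars are present; absent ones read None.
- jar3_mid (a point): Centre of a sealed square sample jar, white with a round domed metal lid: 30 x 30 mm and 36 mm tall in all (square body 28 mm, lid 29 mm across and 8 mm high), about 30 g, its z axis up through the lid and x, y across its flat sides. It starts upright in the catch tray. Three to five jars are present; absent ones read None.
- jar4_mid (a point): Centre of a sealed square sample jar, white with a round domed metal lid: 30 x 30 mm and 36 mm tall in all (square body 28 mm, lid 29 mm across and 8 mm high), about 30 g, its z axis up through the lid and x, y across its flat sides. It starts upright in the catch tray. Three to five jars are present; absent ones read None.
- tray_floor (a point): Middle of the floor of the sealing machine's dark steel catch tray, 4 mm above the bench. The floor is 182 mm (its x) by 272 mm (its y), walls 4 mm thick that stand 12 mm above the floor. At the tray's +y end a ramp rises to the white machine, whose face (200 mm high) is 255 mm from this point.
- chute_mouth (a point): Middle of the lower mouth of the fixed sheet-metal chute, 113 mm above the bench; the mouth is 100 mm (station x) by 85 mm (station y). Its x, y axes are the station's: the carousel axis lies 95 mm towards -y, the pan towards +y. The chute's walls rise to 200 mm above the bench. A jar that comes to rest on top of others below the mouth drops off them if the carousel is rocked a little either way.
- carousel_axis (a point): Point on the vertical axis of the carousel, level with its lids, 72 mm above the bench. The carousel is a round white bin of 300 mm diameter with four compartments: one open (120 degrees wide), three (80 degrees each) shut for good with grey flat lids. Its outer wall's top is 70 mm above the bench and it turns freely without end either way, with light friction (under 1 N at a peg). Axes are the station's.
- open_floor (a point): Middle of the floor of the carousel's open compartment, 95 mm out from the axis, 20 mm above the bench; it turns with the carousel. It is under the chute when it lies plumb below chute_mouth.
- front_point (a point): Place, on the side of the carousel facing the robot (station -x), 95 mm from the axis and 20 mm above the bench, where open_floor must be at the end; a dark raised pointer on the base just outside the rim marks this direction.
- peg0 (a point): One of four upright steel pegs for turning the carousel: 12 mm thick, standing 33 mm above the lids (tops 105 mm above the bench), 133 mm from the axis; this point is 12 mm below its top. It stands 60 degrees counter-clockwise, seen from above, from the middle of the open compartment. Pegs within about 70 degrees of the chute's direction are too near chute and pan for a gripper.
- peg1 (a point): One of four upright steel pegs for turning the carousel: 12 mm thick, standing 33 mm above the lids (tops 105 mm above the bench), 133 mm from the axis; this point is 12 mm below its top. It stands 140 degrees counter-clockwise, seen from above, from the middle of the open compartment. Pegs within about 70 degrees of the chute's direction are too near chute and pan for a gripper.
- peg2 (a point): One of four upright steel pegs for turning the carousel: 12 mm thick, standing 33 mm above the lids (tops 105 mm above the bench), 133 mm from the axis; this point is 12 mm below its top. It stands 220 degrees counter-clockwise, seen from above, from the middle of the open compartment. Pegs within about 70 degrees of the chute's direction are too near chute and pan for a gripper.
- peg3 (a point): One of four upright steel pegs for turning the carousel: 12 mm thick, standing 33 mm above the lids (tops 105 mm above the bench), 133 mm from the axis; this point is 12 mm below its top. It stands 300 degrees counter-clockwise, seen from above, from the middle of the open compartment. Pegs within about 70 degrees of the chute's direction are too near chute and pan for a gripper.
- carousel (a joint): Angle of the carousel, counter-clockwise seen from above (rad), without end: 0 (or any whole turn) when the open compartment is centred under the chute, +1.571 when it is at the front pointer. Starts anywhere with the open compartment away from the chute.
- pan (a joint): Tipping angle of the steel pan (rad): 0 at rest, 1.6 at its stop, fully tipped. At rest its floor slopes 0.17 rad back, away from the chute. It is light (about 2 N at the handle with jars in it) and falls back home by its own weight if let go at less than about 1 rad.
- pan_in (a point): Middle of the tipping pan's floor (turns with the pan): x along the hinge, y away from the chute towards the handle, z up square to the floor. Inside it measures 88 mm (x) by 110 mm (y); three walls stand 45 mm above the floor, and on the chute side there is only a 5 mm lip, over which jars topple once the floor slopes more than about 60 degrees (tip it to its stop to empty it). At rest about 140 mm above the bench.
- pan_handle (a point): Middle of the pan's round black handle bar (turns with the pan): 10 mm thick, 80 mm long along the pan's x, 32 mm out beyond the back wall and 16 mm above its rim, arms at its ends only. At rest about 188 mm above the bench; it moves on an arc of 163 mm radius about the hinge and turns easily in a grip.
- pan_hinge (a point): Point on the pan's hinge line, 150 mm above the bench, at the chute side of the pan; the hinge runs along the station's x, and the pan lies on its +y side.
- egg_plate: White plate, 160 mm across, with two brown eggs fast on it; bystander; origin at the centre of its underside.
- beaker: Glass beaker, 66 mm across and 80 mm tall; bystander; origin at the centre of its underside.
- spoon: Spoon lying on the bench; bystander; origin at its underside.
Not all that is in view belongs to the job. Leave any red look-alike of the part that bears jar1_mid alone.

How it is judged:
By the outcome, as a careful person would: the job done as asked, in the order asked, and still so for the second after the job is handed in, with the robot touching nothing.
Of jar0, jar1, jar2, jar3, jar4 only 3 to 5 are there at a start; the rules pass over those that are not, and their reading is None.
At some moment in a run one of jar0, jar1, jar2, jar3, jar4 may be knocked a few centimetres aside while the robot is not near it.
Once in a run the grip may slacken for a moment while it holds something.
It also fails if it takes over 210 s, if anything falls off the work surface, if the arm or the gripper's body presses on something with over 40 N, if the wrist force passes 120 N, or if a joint passes its speed limit or range.

### The arm

A 7-joint arm with a two-finger parallel gripper is mounted at the origin on the work surface. World frame = base frame: x ahead of the robot, y to its left, z up, the work surface at z = 0. Lengths are in m, angles in rad, forces in N, time in s.
With the tool pointing down it reaches from about 0.35 to 0.9 m from the base axis. Payload 8.1 kg.
Tool frame: the origin (TCP) lies at the very end of the fingers, on their centre line; the grasp point (between the pads) lies 19 mm behind it; z points along the fingers, x is the direction in which the jaws open and shut, and the axes are right-handed (so a half turn about z gives the same grasp; the last joint's range is limited). The gripper opens to 92 mm and grips with 3 to 60 N. Pads are 19 mm wide; open, the fingers measure 130 mm over their backs; the gripper's body (75 mm by 190 mm) begins 47 mm behind the grasp point.
Start: joints at [-1.278, 0.434, 0.025, 1.573, -0.012, 1.134, -0.075], TCP at [0.241, 0.577, 0.227] pointing down, gripper open.
Joint ranges: [-2.62, 2.62], [-0.44, 2.09], [-1.27, 1.32], [0.08, 2.57], [-1.32, 4.46], [0.12, 2], [-2.74, 2.74]. Speed limits (rad/s): [2.22, 2.22, 3.01, 3.01, 3.14, 3.14, 3.14].

### API

Orientations are given as a rotation vector (axis times angle).
In Python, from cell import status, viewer, arm gives the robot as it stands.
- The arm moves only by the tool jog_arm, never from a script. Its argument "commands" is text: rows parted by semicolons, each of 7 numbers parted by spaces: the closure, from -1 (fully open) to 1 (shut), then the shift along the world's x, y, z normalised to -1 to 1, where 1 is 0.3 m, then the turn, a rotation vector about the world's x, y, z normalised to -1 to 1, where 1 is 2 pi rad. In form: jaw dx dy dz wx wy wz; .... A call has exactly 5 rows; each row shifts and turns the commanded pose from where the row before left it; what a row does not reach is not made up. A row lasts 1/10 s, in which the tool goes at most 50 mm and 8.59 degrees, less where a joint would pass 70% of its speed; a pose out of reach is approached as far as the arm can. A call with a number of a shift or a turn outside -1 to 1 is refused whole. A call with a gripper value outside its range is refused whole. The fingers move at their own pace and stop on an object; "force" is the grip in N (left out, the last holds). Time passes only in rows, so rows that do not move let the fingers close, or fill a call up. It gives the time, the measured TCP pose, the force and the opening at its end, in the units of the state.
- status.observe(): the state, without advancing time (a new reading comes with each control period).
- viewer.get_image(name): name is "scene" or "top" or "wrist"; returns a dict with "pixels" (480x640x3 uint8, red, green, blue), "z_map" (480x640 float32, m along the optical axis (not along the pixel's ray), 0 where there is no reading), "camera_matrix" (3x3 intrinsics, pixels), "R" (3x3) and "t" (3): a world point X has camera coordinates R X + t. Camera axes: x right, y down, z forward; pixel columns grow to the right and rows downward; lengths in m; the calibration is good to about 2 mm. A picture is of the moment at which its call begins.
- arm.sign_off(): hands the job in, once; it reports no verdict.
The state is a dict: "clock": time; "joints": joint angles; "dq": joint speeds; "joint_efforts": joint torques, N m; "position": TCP position; "ee_rot": TCP orientation; "force": force on the tool from outside, world axes, zero at the start; "ft_torque": the same for the moment, N m; "width": opening from 0.0 (shut) to 1.0 (fully open).
Only numpy, scipy, OpenCV 4.12 (cv2) and the standard library are available. Lean on these libraries where they do the work, as an engineer would, in place of code of your own. Each camera call takes 0.05 s, during which the arm holds its last target. There are 200 camera calls.

## Working session

There is one attempt and no reset: what is moved stays moved. The work goes in short steps, Python scripts to look and compute and a tool call to move; the robot and the scene stay as the last step left them, time stands still between calls to the robot, and variables do not carry over. Pictures are saved under pics/ and viewed, about 12 in all and at most 16, crops included, and the job is handed in when it is done.

Besides the shell and the picture viewer there is one more tool, called after ">>>" by a JSON object that holds its "op" and its "data". jog_arm: Moves the arm, as the interface text tells. Scaled input: -1 to 1 covers 0.3 m each way for a shift and 2 pi rad each way for a turn. Its arguments: {"type":"object","properties":{"commands":{"type":"string"},"force":{"type":"number"}},"required":["commands"]}

```bash
ls; mkdir -p pics; cat > h.py <<'E'
import numpy as np, cv2
from cell import status, viewer, arm
def grab(name, save=None):
    d=viewer.get_image(name)
    if save: cv2.imwrite('pics/'+save, d['pixels'][:,:,::-1])
    np.savez('/tmp/%s.npz'%name, **{k:np.asarray(v) for k,v in d.items()})
    return d
def cloud(d):
    K,R,t=[np.asarray(d[k]) for k in('camera_matrix','R','t')]
    z=d['z_map']; v,u=np.mgrid[:z.shape[0],:z.shape[1]]
    c=np.stack([(u-K[0,2])/K[0,0]*z,(v-K[1,2])/K[1,1]*z,z],-1)
    return (c-t)@R
def ray(d,u,v,h):
    K,R,t=[np.asarray(d[k]) for k in('camera_matrix','R','t')]
    o=-R.T@t; r=R.T@np.linalg.solve(K,[u,v,1.]); return o+r*(h-o[2])/r[2]
def proj(d,X):
    K,R,t=[np.asarray(d[k]) for k in('camera_matrix','R','t')]
    c=K@(R@np.asarray(X)+t); return c[:2]/c[2]
E
python3 - <<'E'
from h import *
s=status.observe(); print({k:np.round(v,3) for k,v in s.items()})
for n in('top','scene'):
    d=grab(n,n+'0.png'); print(n,d['camera_matrix'],-np.asarray(d['R']).T@d['t'],(d['z_map']>0).mean())
E
```

```text
pics
{'clock': np.float64(0.0), 'joints': array([-1.278,  0.435,  0.025,  1.574, -0.012,  1.134, -0.075]), 'dq': array([-0.   , -0.   , -0.001, -0.   ,  0.003,  0.001,  0.   ]), 'joint_efforts': array([ 1.0000e-03, -6.6786e+01,  9.8500e-01, -3.1446e+01, -6.0000e-02,
        4.3000e-02,  0.0000e+00]), 'position': array([0.241, 0.576, 0.226]), 'ee_rot': array([ 2.614e+00,  1.741e+00, -2.000e-03]), 'force': array([-0.523,  0.233,  1.303]), 'ft_torque': array([-0.002,  0.007, -0.001]), 'width': np.float64(0.999)}
top [[593.04355599   0.         316.47963017]
 [  0.         593.04355599 247.84192485]
 [  0.           0.           1.        ]] [0.27473466 0.02282796 1.52996853] 0.99568359375
scene [[524.15199248   0.         326.38241068]
 [  0.         524.15199248 243.96462891]
 [  0.           0.           1.        ]] [1.21254926 0.45137193 0.87081707] 0.9958170572916667
```

View pics/top0.png

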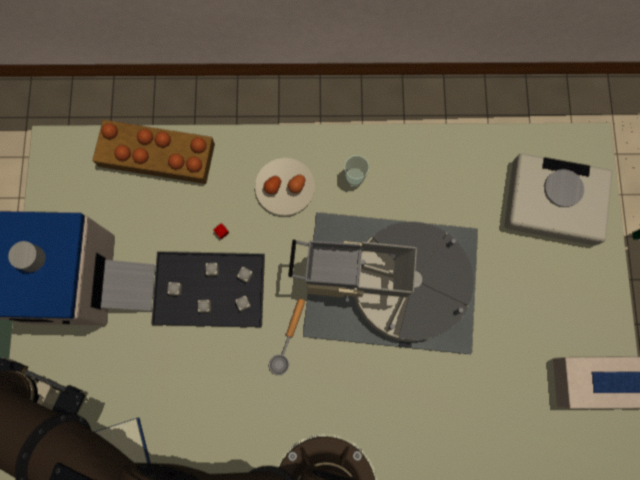

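View pics/scene0.png

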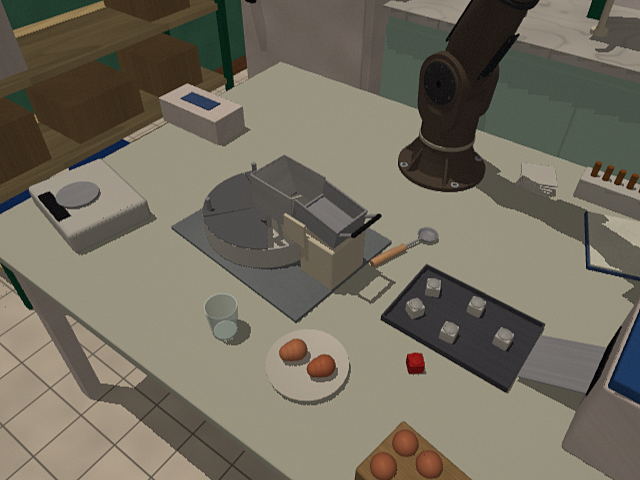

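Candidates in the top view: white jars at (212,269), (245,274), (174,288), (204,305) and (243,302), all in the tray, so five jars. The red look-alike at (221,231) lies outside the tray, so I leave it. The eggs at (272,185) and (297,184) and the round white knob at (27,257) are not jars. The chute is around (388,268), the pan (335,265), the handle (293,258) and the carousel hub (417,278).

```bash
python3 - <<'E'
from h import *
d=dict(np.load('/tmp/top.npz')); P=cloud(d); im=d['pixels']; hsv=cv2.cvtColor(im,cv2.COLOR_RGB2HSV)
hub=P[...,2]
for n,(u,v) in dict(hub=(417,278),plate=(470,345),lid=(440,300),tray=(225,288),panfloor=(330,265),handle=(293,258),chutetop=(412,265),peg=(450,240)).items(): print(n,np.round(P[v,u],3))
# jars
m=((P[...,2]>.022)&(P[...,2]<.06)).astype(np.uint8); m[:,:155]=0;m[:,266:]=0;m[:253]=0;m[328:]=0
n,l,st,c=cv2.connectedComponentsWithStats(m)
for i in range(1,n):
    if st[i,4]<20: continue
    q=P[l==i]; t=q[q[:,2]>.033]
    r=cv2.minAreaRect((q[:,:2]*1000).astype(np.float32))
    print('jar',st[i,4],np.round(c[i]),np.round(q[:,2].max(),3),'ray',np.round(ray(d,*c[i],.038),3),'top',np.round(t[:,:2].mean(0),3) if len(t) else 0,np.round(r[1]),round(r[2],1))
# carousel lids
m=(abs(P[...,2]-.072)<.006)&(np.mgrid[:480,:640][1]>340)&(np.mgrid[:480,:640][1]<480)&(np.mgrid[:480,:640][0]>200)&(np.mgrid[:480,:640][0]<360)
cnt,_=cv2.findContours(m.astype(np.uint8),0,1); cnt=max(cnt,key=cv2.contourArea)
print('circ px',cv2.minEnclosingCircle(cnt))
(cx,cy),r=cv2.minEnclosingCircle(cnt);print(ray(d,cx,cy,.072), r)
# pegs: points 85-110mm within 160mm of axis
ax=ray(d,cx,cy,.072)
m=((P[...,2]>.082)&(P[...,2]<.112)&(np.hypot(P[...,0]-ax[0],P[...,1]-ax[1])<.15)).astype(np.uint8)
n,l,st,c=cv2.connectedComponentsWithStats(m)
for i in range(1,n):
    q=P[l==i]; 
    if st[i,4]>4: print('peg?',st[i,4],np.round(c[i]),np.round(q.mean(0),3),q[:,2].max(), np.hypot(*(q.mean(0)-ax)[:2]))
# plate rect
m=((P[...,2]<.02)&(hsv[...,2]<130)&(hsv[...,1]<60)).astype(np.uint8); m[:,:290]=0;m[:,490:]=0;m[:205]=0;m[365:]=0
cnt,_=cv2.findContours(m,0,1); cnt=max(cnt,key=cv2.contourArea); print('plate',cv2.minAreaRect(cnt))
# high
m=((P[...,2]>.15)&(P[...,2]<.23)).astype(np.uint8); m[:,:280]=0;m[:,440:]=0;m[:220]=0;m[320:]=0
n,l,st,c=cv2.connectedComponentsWithStats(m)
for i in range(1,n): print('high',st[i],P[l==i][:,2].min(),P[l==i][:,2].max())
b=cv2.resize(im[200:365,280:490],None,fx=3.8,fy=3.6,interpolation=cv2.INTER_CUBIC); cv2.imwrite('pics/st.png',b[:,:,::-1])
E
```

```text
hub [ 0.505 -0.232  0.079]
plate [ 0.343 -0.371  0.013]
lid [ 0.45  -0.288  0.074]
tray [0.494 0.254 0.   ]
panfloor [ 0.527 -0.016  0.142]
handle [0.536 0.071 0.188]
chutetop [ 0.518 -0.203  0.188]
peg [ 0.599 -0.318  0.086]
jar 139 [211. 268.] 0.045 ray [0.539 0.285 0.038] top [0.541 0.285] [32. 31.] 3.8
jar 137 [244. 273.] 0.046 ray [0.526 0.2   0.038] top [0.526 0.201] [30. 30.] 61.3
jar 145 [174. 288.] 0.043 ray [0.49  0.378 0.038] top [0.49  0.379] [31. 30.] 86.5
jar 144 [242. 302.] 0.049 ray [0.451 0.204 0.038] top [0.452 0.205] [31. 30.] 21.6
jar 144 [204. 305.] 0.047 ray [0.445 0.301 0.038] top [0.445 0.303] [31. 30.] 4.5
circ px ((413.7295227050781, 279.4759216308594), 60.53147506713867)
[ 0.50207729 -0.22537788  0.072     ] 60.53147506713867
peg? 33 [452. 241.] [ 0.593 -0.319  0.1  ] 0.11134713200947878 0.13045073410600663
peg? 19 [363. 262.] [ 0.542 -0.097  0.103] 0.11065645651315786 0.13456519404851633
peg? 31 [460. 310.] [ 0.423 -0.328  0.101] 0.10843666934571404 0.12946720788214386
peg? 24 [392. 326.] [ 0.385 -0.163  0.103] 0.11006913440513245 0.13320300945528396
plate
[... 872 characters left out ...]
2271617908475 0.15152271617908475
high [346 262   3   2   4] 0.15225747670982293 0.15458686929455626
high [345 265   1   1   1] 0.15035826654985293 0.15035826654985293
high [341 267   1   2   2] 0.15082981467974524 0.1533573767381982
high [336 269   1   1   1] 0.15325994763522616 0.15325994763522616
high [339 268   1   1   1] 0.15109154646987275 0.15109154646987275
high [343 269   1   1   1] 0.15081378361307077 0.15081378361307077
high [340 270   1   1   1] 0.15026009673362523 0.15026009673362523
high [331 272   1   1   1] 0.15200416061813496 0.15200416061813496
high [336 275   2   2   2] 0.15095629393022472 0.1544267994477036
high [338 278   1   2   2] 0.15132438366737488 0.1531945419948344
```

View pics/st.png

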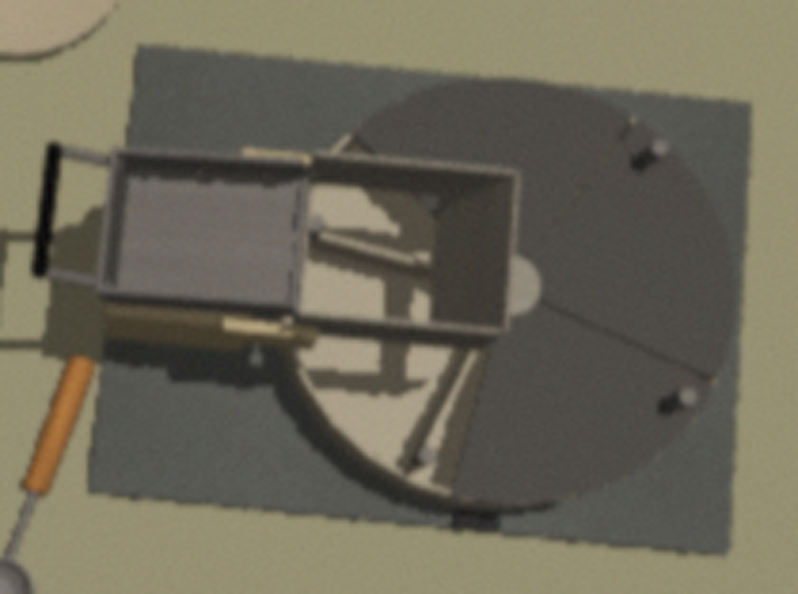

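```bash
python3 - <<'E'
from h import *
d=dict(np.load('/tmp/top.npz')); P=cloud(d)
ax=np.array([.503,-.228])
A=np.degrees(np.arctan2(P[...,1]-ax[1],P[...,0]-ax[0]))%360; r=np.hypot(P[...,0]-ax[0],P[...,1]-ax[1])
for lo,hi in((.1,.122),(.06,.085)):
  for a in range(0,360,8):
    q=P[(r>lo)&(r<hi)&(A>=a)&(A<a+8)&(P[...,2]<.12)][:,2]
    print(a,len(q),np.round(np.percentile(q,[0,25,50,75,100])*1000).astype(int) if len(q) else '', end=' | ')
  print()
print(np.round(P[246:280:2,366:412:3,2]*1000).astype(int))
d=dict(np.load('/tmp/scene.npz'));im=d['pixels']
b=cv2.resize(im[150:300,165:395],None,fx=3.4,fy=3.4,interpolation=cv2.INTER_CUBIC); cv2.imwrite('pics/st2.png',b[:,:,::-1])
E
```

```text
0 54 [66 70 72 74 80] | 8 51 [59 70 73 75 79] | 16 57 [65 70 72 75 78] | 24 48 [64 71 72 73 78] | 32 25 [63 71 72 75 79] | 40 23 [11 18 20 23 76] | 48 55 [ 13  18  21  23 119] | 56 52 [13 18 20 22 27] | 64 18 [17 18 20 23 67] | 72 81 [11 19 26 59 74] | 80 49 [13 17 20 22 30] | 88 44 [14 18 20 22 26] | 96 3 [17 18 19 21 22] | 104 45 [ 14  17  20  23 117] | 112 57 [ 13  18  20  23 117] | 120 49 [14 19 21 22 28] | 128 51 [14 18 20 21 27] | 136 53 [12 18 20 23 31] | 144 67 [11 21 25 59 76] | 152 37 [13 17 19 22 28] | 160 76 [12 23 69 72 76] | 168 59 [67 71 72 75 80] | 176 57 [66 70 73 75 79] | 184 58 [66 70 72 74 78] | 192 57 [63 70 72 74 78] | 200 57 [69 70 73 75 78] | 208 53 [66 70 72 75 80] | 216 55 [66 70 73 75 82] | 224 57 [65 70 73 76 82] | 232 58 [65 69 71 74 79] | 240 52 [22 69 72 73 78] | 248 56 [20 70 72 74 80] | 256 56 [65 70 73 75 83] | 264 52 [64 69 72 74 80] | 272 55 [65 70 72 75 80] | 280 52 [65 70 73 75 79] | 288 53 [66 70 72 74 81] | 296 53 [64 70 72 75 77] | 304 52 [64 70 72 74 81] | 312 51 [68 71 72 74 81] | 320 50 [19 69 71 73 78] | 328 52 [65 69 71 74 80] | 336 52 [6
[... 1661 characters left out ...]
  68 124 134 147 160 176 187]
 [ 25  17  21  21  15  22  20  21  20  22 127 133 151 159 173 186]
 [ 15  21  22  22  17  23  24  25  24  19 121 139 156 163 174 187]
 [ 15  17  15  20  23  24  22  26  20  22 126 139 148 165 177 181]
 [ 72  74  72  19  24  20  20  20  22  19 121 138 152 162 178 192]
 [ 41  49  67  69  70  22  22  21  19  27 124 138 145 160 178 188]
 [ 14  26  43  48  60  74  68  24  20   9 127 138 152 167 173 181]
 [ 20  23  20  28  37  49  59  65  69  13 124 137 157 166 176 194]
 [ 30  11  20  14  20  17  35  41  57  70 121 142 146 169 177 194]
 [ 19  14  23  19  20  20  16  19  28  40 128 144 152 165 179 194]
 [ 25  17  17  24  22  20  19  22  24  25 124 138 154 168 182 193]]
```

View pics/st2.png

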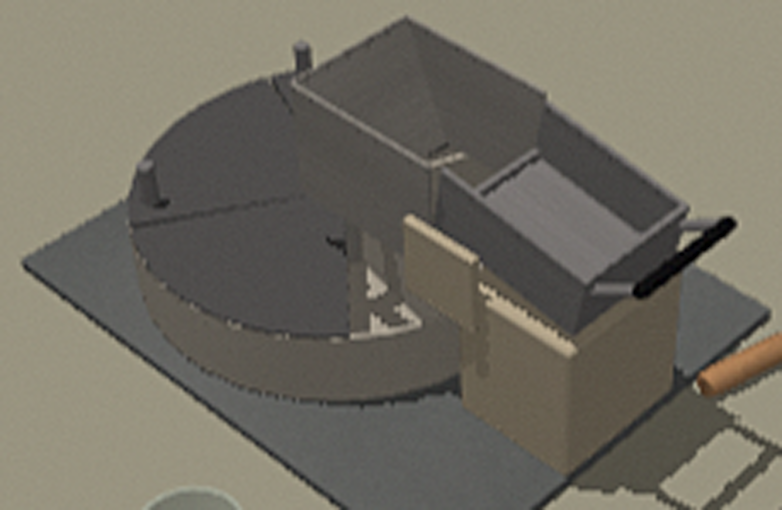

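```bash
python3 - <<'E'
from h import *
for n in('top','scene'):
    d=dict(np.load('/tmp/%s.npz'%n)); P=cloud(d); im=d['pixels'].astype(int)
    m=((im.max(2)<50)&(P[...,2]>.15)&(P[...,2]<.22)&(abs(P[...,0]-.53)<.08)&(abs(P[...,1]-.07)<.04)).astype(np.uint8)
    ys,xs=np.nonzero(m); c=cv2.minAreaRect(np.stack([xs,ys],1).astype(np.float32))
    print(n,len(xs),c,ray(d,*c[0],.190),P[m>0].mean(0))
    # chute+pan top rim
    R=np.array([[np.cos(-.0997),-np.sin(-.0997)],[np.sin(-.0997),np.cos(-.0997)]])
    L=(P[...,:2]-[.503,-.228])@R  # station coords
    for lo,hi in((.19,.21),(.17,.19)):
        q=L[(P[...,2]>lo)&(P[...,2]<hi)&(abs(L[...,0])<.1)&(abs(L[...,1]-.13)<.22)]
        print(lo,len(q),np.round(np.percentile(q,[1,5,50,95,99],axis=0),3).tolist())
    f=L[(P[...,2]>.125)&(P[...,2]<.155)&(abs(L[...,0])<.04)&(L[...,1]>.155)&(L[...,1]<.25)]
    print('floor',len(f),np.percentile(f,[2,98],axis=0))
E
```

```text
top 112 ((291.65478515625, 257.969970703125), (4.071591854095459, 36.21117401123047), 4.969740867614746) [0.53523741 0.07376127 0.19      ] [0.53282278 0.07333333 0.19296775]
0.19 622 [[-0.052, 0.021], [-0.051, 0.023], [0.006, 0.102], [0.053, 0.305], [0.054, 0.307]]
0.17 782 [[-0.052, 0.027], [-0.052, 0.029], [0.008, 0.182], [0.052, 0.293], [0.052, 0.306]]
floor 1204 [[-0.03291141  0.15745201]
 [ 0.0382848   0.24802838]]
scene 164 ((360.60003662109375, 224.29998779296875), (12.800003051757812, 42.200008392333984), 53.13010025024414) [0.53970866 0.06259161 0.19      ] [0.54149505 0.07313872 0.1930329 ]
0.19 1000 [[-0.054, 0.021], [-0.052, 0.023], [0.004, 0.101], [0.053, 0.305], [0.054, 0.307]]
0.17 1713 [[-0.053, 0.026], [-0.052, 0.029], [-0.001, 0.154], [0.053, 0.274], [0.054, 0.305]]
floor 624 [[-0.03896702  0.15717949]
 [ 0.00897205  0.23355124]]
```

>>> {"op": "jog_arm", "data": {"commands": "-0.2 0.083 -0.066 -0.0353 0 0 0.00533; -0.2 0.083 -0.066 -0.0353 0 0 0.00533; -0.2 0.083 -0.066 -0.0353 0 0 0.00533; -0.2 0.083 -0.066 -0.0353 0 0 0.00533; -0.2 0.083 -0.066 -0.0353 0 0 0.00533", "force": 15}}

```text
clock: 0.6
position: [0.3662, 0.4766, 0.173]
ee_rot: [2.458, 1.956, -0.001]
force: [-0.3, -0.4, 0.6]
width: 0.626
```

>>> {"op": "jog_arm", "data": {"commands": "-0.2 0.083 -0.066 -0.0353 0 0 0.00533; -0.2 0.083 -0.066 -0.0353 0 0 0.00533; -0.2 0.083 -0.066 -0.0353 0 0 0.00533; -0.2 0.083 -0.066 -0.0353 0 0 0.00533; -0.2 0.083 -0.066 -0.0353 0 0 0.00533"}}

```text
clock: 1.1
position: [0.4907, 0.3776, 0.1201]
ee_rot: [-2.287, -2.154, 0.001]
force: [-0.2, -0.1, 0.4]
width: 0.6
```

>>> {"op": "jog_arm", "data": {"commands": "-0.2 0 0 0 0 0 0; -0.2 0 0 0 0 0 0; -0.2 0 0 0 0 0 0; -0.2 0 0 0 0 0 0; -0.2 0 0 0 0 0 0"}}

```text
clock: 1.6
position: [0.4892, 0.3797, 0.1212]
ee_rot: [-2.286, -2.154, -0.001]
force: [-0.3, 0.3, 0.2]
width: 0.6
```

```bash
cat >> h.py <<'E'
def pose():
    s=status.observe(); r=cv2.Rodrigues(np.asarray(s['ee_rot'],float))[0]
    print('t',round(float(s['clock']),2),'tcp',np.round(s['position'],4),'jaw',round(float(np.degrees(np.arctan2(r[1,0],r[0,0]))),1),'zax',np.round(r[:,2],3),'w',round(float(s['width'])*92,1),'F',np.round(s['force'],1),'q',np.round(s['joints'],2))
    return s,r
def jars(d,dbg=True):
    P=cloud(d); m=((P[...,2]>.024)&(P[...,2]<.06)).astype(np.uint8)
    m&=((P[...,0]>.38)&(P[...,0]<.60)&(P[...,1]>.13)&(P[...,1]<.5)).astype(np.uint8)
    n,l,st,c=cv2.connectedComponentsWithStats(m); out=[]
    for i in range(1,n):
        if st[i,4]<40: continue
        q=P[l==i]; r=cv2.minAreaRect((q[:,:2]*1000).astype(np.float32))
        p=ray(d,*c[i],.038); out.append(p); print('jar',st[i,4],np.round(c[i]),np.round(p[:2],4),np.round(r[1]),round(r[2],1))
    return out
E
python3 - <<'E'
from h import *
pose(); d=grab('wrist','w0.png'); print(-d['R'].T@d['t']); jars(d)
E
```

```text
t 1.6 tcp [0.4892 0.3797 0.1212] jaw 86.6 zax [ 0.     0.001 -1.   ] w 55.2 F [-0.3  0.3  0.2] q [-0.74  0.53 -0.    1.71  0.    0.91  0.76]
[0.4045299  0.38503438 0.27995495]
jar 10431 [451. 234.] [0.4838 0.4761] [ 53. 112.] 90.0
jar 1696 [219. 192.] [0.4424 0.3072] [30. 30.] 1.9
jar 1809 [ 91. 208.] [0.4485 0.2122] [30. 30.] 23.6
jar 1446 [325. 243.] [0.4855 0.3819] [30. 30.] 87.2
jar 1325 [110. 294.] [0.5185 0.2081] [30. 30.] 63.6
jar 494 [212. 295.] [0.5242 0.2894] [ 9. 29.] 4.1
```

View pics/w0.png

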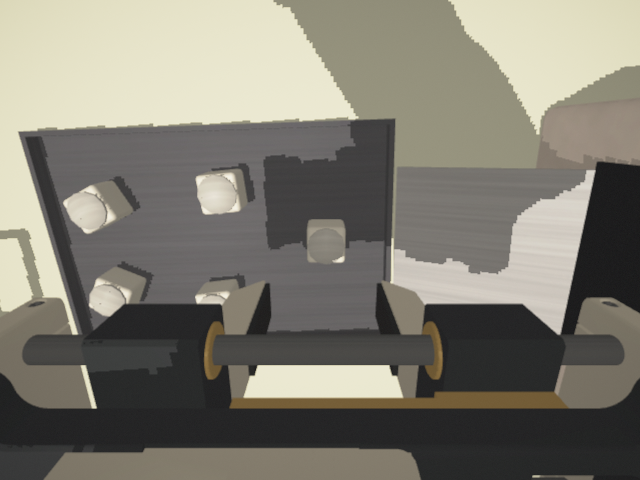

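>>> {"op": "jog_arm", "data": {"commands": "-0.2 0.002 -0.003 -0.1 0 0 0; -0.2 0 -0.002 -0.1 0 0 0; -0.2 0 0 -0.08 0 0 0; -0.2 0 0 -0.057 0 0 0; -0.2 0 0 0 0 0 0"}}

```text
clock: 2.15
position: [0.4889, 0.3764, 0.0175]
ee_rot: [-2.287, -2.153, 0.006]
force: [-1.0, -0.9, -0.3]
width: 0.599
```

>>> {"op": "jog_arm", "data": {"commands": "1 0 0 0 0 0 0; 1 0 0 0 0 0 0; 1 0 0 0 0 0 0; 1 0 0 0 0 0 0; 1 0 0 0 0 0 0", "force": 20}}

```text
clock: 2.65
position: [0.4911, 0.3777, 0.0208]
ee_rot: [-2.288, -2.153, -0.003]
force: [-1.1, 0.3, 6.8]
width: 0.326
```

>>> {"op": "jog_arm", "data": {"commands": "1 0 0 0.05 0 0 0; 1 0 0 0.1 0 0 0; 1 0 0 0.15 0 0 0; 1 0 0 0.15 0 0 0; 1 0 0 0.15 0 0 0"}}

```text
clock: 3.15
position: [0.4903, 0.3767, 0.2026]
ee_rot: [2.288, 2.153, 0.0]
force: [0.5, 0.8, -0.4]
width: 0.324
```

```bash
sed -i 's/p=ray(d,\*c\[i\],.038); out/p=np.array(r[0])\/1000; out/' h.py; python3 - <<'E'
from h import *
pose(); d=grab('top'); jars(d); d=grab('wrist','w1.png'); jars(d)
E
```

```text
t 3.15 tcp [0.4903 0.3767 0.2026] jaw 86.5 zax [ 0.  0. -1.] w 29.8 F [ 0.5  0.8 -0.4] q [-0.74  0.44  0.    1.62 -0.    1.08  0.77]
jar 138 [211. 268.] [0.5414 0.2863] [30. 31.] 6.9
jar 137 [244. 273.] [0.5272 0.2015] [31. 29.] 59.0
jar 141 [242. 302.] [0.4525 0.2046] [30. 30.] 24.6
jar 138 [204. 305.] [0.4459 0.3021] [31. 28.] 5.7
jar 6442 [417. 209.] [0.4952 0.4738] [ 53. 121.] 89.4
jar 958 [243. 172.] [0.4443 0.3042] [30. 30.] 2.0
jar 1000 [146. 184.] [0.4504 0.206 ] [30. 30.] 23.5
jar 859 [159. 253.] [0.5247 0.2024] [30. 31.] 64.3
jar 794 [239. 261.] [0.5386 0.2872] [29. 30.] 3.7
```

>>> {"op": "jog_arm", "data": {"commands": "1 0.005 -0.1237 0.1 0 0 -0.0061; 1 0.005 -0.1237 0.01 0 0 0; 1 0.005 -0.1237 0 0 0 0; 1 0.005 -0.1237 0 0 0 0; 1 0.005 -0.1237 0 0 0 0"}}

```text
clock: 3.75
position: [0.4977, 0.19, 0.2333]
ee_rot: [2.329, 2.108, 0.001]
force: [0.5, -0.2, -0.2]
width: 0.324
```

>>> {"op": "jog_arm", "data": {"commands": "1 0.005 -0.1237 0 0 0 0; 1 0.005 -0.1237 0 0 0 0; 1 0.005 -0.1237 0 0 0 0; 1 0.005 -0.1237 0 0 0 0; 1 0.005 -0.1237 0 0 0 0"}}

```text
clock: 4.25
position: [0.5051, 0.0045, 0.2333]
ee_rot: [2.329, 2.108, 0.001]
force: [1.6, 0.3, -0.8]
width: 0.328
```

>>> {"op": "jog_arm", "data": {"commands": "1 0 0 0 0 0 0; 1 0 0 0 0 0 0; 1 0 0 0 0 0 0; 1 0 0 0 0 0 0; 1 0 0 0 0 0 0"}}

```text
clock: 4.75
position: [0.5055, 0.0072, 0.2327]
ee_rot: [-2.327, -2.11, -0.0]
force: [0.2, 0.7, -0.4]
width: 0.324
```

```bash
python3 - <<'E'
from h import *
pose(); d=grab('wrist','w2.png'); d=grab('top'); jars(d)
E
```

```text
t 4.75 tcp [0.5055 0.0072 0.2327] jaw 84.4 zax [-0.  0. -1.] w 29.8 F [ 0.2  0.7 -0.4] q [-0.24  0.23  0.15  1.86 -0.04  1.05  1.4 ]
jar 1003 [135. 285.] [0.4971 0.4705] [ 59. 121.] 89.9
jar 142 [211. 268.] [0.5408 0.2856] [30. 30.] 6.6
jar 137 [244. 273.] [0.5269 0.2009] [31. 30.] 61.2
jar 139 [242. 302.] [0.4526 0.2049] [31. 30.] 24.9
jar 142 [204. 305.] [0.4458 0.3022] [31. 29.] 5.0
```

View pics/w2.png

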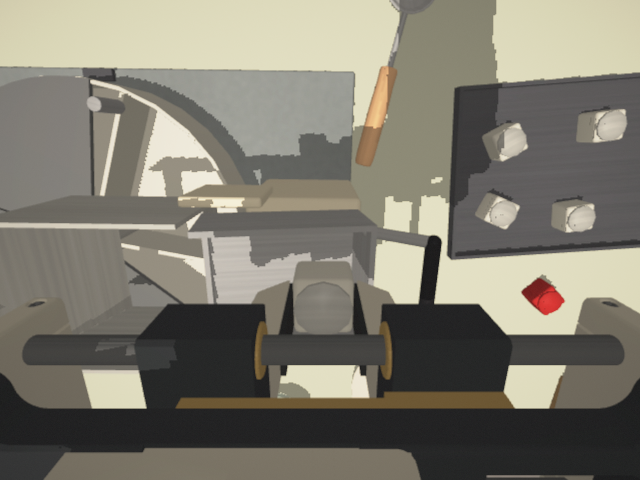

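>>> {"op": "jog_arm", "data": {"commands": "1 0 0 -0.06 0 0 0; 1 0 0 -0.06 0 0 0; 1 0 0 -0.05 0 0 0; 1 0 0 0 0 0 0; 0.15 0 0 0 0 0 0"}}

```text
clock: 5.35
position: [0.5057, 0.0062, 0.182]
ee_rot: [-2.329, -2.109, 0.0]
force: [-0.4, -0.4, 0.3]
width: 0.367
```

>>> {"op": "jog_arm", "data": {"commands": "0.15 0 0 0 0 0 0; 0.15 0 0 0 0 0 0; 0.15 0 0 0.05 0 0 0; 0.15 0 0 0.06 0 0 0; 0.15 0 0 0.07 0 0 0"}}

```text
clock: 5.85
position: [0.5055, 0.0061, 0.2366]
ee_rot: [-2.329, -2.108, 0.0]
force: [1.0, 0.8, 0.4]
width: 0.426
```

>>> {"op": "jog_arm", "data": {"commands": "-0.2 -0.018 0.066 0 0 0 0.0081; -0.2 -0.018 0.066 0 0 0 0.0081; -0.2 -0.018 0.066 0 0 0 0.0081; -0.2 -0.018 0.066 0 0 0 0.0081; -0.2 -0.018 0.066 0 0 0 0.0081"}}

```text
clock: 6.35
position: [0.4776, 0.1072, 0.2353]
ee_rot: [-2.036, -2.392, 0.001]
force: [0.8, 0.2, 0.2]
width: 0.601
```

>>> {"op": "jog_arm", "data": {"commands": "-0.2 -0.018 0.066 -0.075 0 0 0.0081; -0.2 -0.018 0.066 -0.075 0 0 0.0081; -0.2 -0.018 0.066 -0.075 0 0 0.0081; -0.2 -0.018 0.066 -0.075 0 0 0.0081; -0.2 -0.018 0.066 -0.075 0 0 0.0081"}}

```text
clock: 6.85
position: [0.4506, 0.206, 0.1221]
ee_rot: [-1.716, -2.631, 0.0]
force: [-0.8, 0.1, 0.9]
width: 0.602
```

>>> {"op": "jog_arm", "data": {"commands": "-0.2 0 0 0 0 0 0; -0.2 0 0 0 0 0 0; -0.2 0 0 0 0 0 0; -0.2 0 0 0 0 0 0; -0.2 0 0 0 0 0 0"}}

```text
clock: 7.35
position: [0.4522, 0.2037, 0.124]
ee_rot: [1.724, 2.625, 0.002]
force: [-0.5, -0.1, 0.9]
width: 0.599
```

```bash
cat >> h.py <<'E'
def pan(d):
    P=cloud(d); s=P[...,:2]-[.5234,-.024]; R=np.array([[.995,.0995],[-.0995,.995]]); L=s@R
    hf=.140-.17*L[...,1]
    m=((P[...,2]>hf+.02)&(P[...,2]<hf+.075)&(abs(L[...,0])<.041)&(abs(L[...,1])<.052)).astype(np.uint8)
    n,l,st,c=cv2.connectedComponentsWithStats(m)
    for i in range(1,n):
        if st[i,4]>25: q=L[l==i]; print('pan blob',st[i,4],np.round(q.min(0),3),np.round(q.max(0),3),'h',round(float(np.percentile((P[...,2]-hf)[l==i],90)),3))
E
python3 - <<'E'
from h import *
pose(); d=grab('top','t3.png'); jars(d); pan(d); d=grab('wrist'); jars(d)
E
```

```text
t 7.35 tcp [0.4522 0.2037 0.124 ] jaw 113.4 zax [ 0.001  0.    -1.   ] w 55.1 F [-0.5 -0.1  0.9] q [-0.49  0.35 -0.05  2.    0.03  0.79  1.42]
jar 1026 [136. 285.] [0.4972 0.4702] [121.  59.] 0.1
pan blob 166 [-0.041  0.023] [-0.006  0.052] h 0.041
jar 1426 [325. 241.] [0.4502 0.2049] [29. 30.] 22.9
jar 1399 [438. 279.] [0.4446 0.3033] [31. 30.] 2.1
jar 1158 [288. 315.] [0.5243 0.2014] [30. 29.] 61.0
jar 463 [368. 371.] [0.5432 0.2869] [21. 30.] 6.7
jar 131 [559. 379.] [0.4881 0.4564] [28.  5.] 19.7
```

>>> {"op": "jog_arm", "data": {"commands": "-0.2 -0.002 0.002 -0.1 0 0 0; -0.2 0 0 -0.1 0 0 0; -0.2 0 0 -0.09 0 0 0; -0.2 0 0 -0.055 0 0 0; -0.2 0 0 0 0 0 0"}}

```text
clock: 7.95
position: [0.4498, 0.2038, 0.018]
ee_rot: [-1.723, -2.625, 0.005]
force: [-0.3, -0.0, -0.1]
width: 0.599
```

>>> {"op": "jog_arm", "data": {"commands": "1 0 0 0 0 0 0; 1 0 0 0 0 0 0; 1 0 0 0 0 0 0; 1 0 0 0 0 0 0; 1 0 0 0 0 0 0"}}

```text
clock: 8.45
position: [0.4516, 0.205, 0.0206]
ee_rot: [1.723, 2.626, 0.002]
force: [-0.8, -0.4, 7.2]
width: 0.324
```

>>> {"op": "jog_arm", "data": {"commands": "1 0 0 0.1 0 0 0; 1 0 0 0.15 0 0 0; 1 0 0 0.15 0 0 0; 1 0 0 0.15 0 0 0; 1 0 0 0.15 0 0 0"}}

```text
clock: 8.95
position: [0.4506, 0.2044, 0.232]
ee_rot: [1.723, 2.627, 0.001]
force: [0.5, 0.7, -0.4]
width: 0.322
```

>>> {"op": "jog_arm", "data": {"commands": "1 0.032 -0.068 0.015 0 0 -0.0081; 1 0.032 -0.068 0 0 0 -0.0081; 1 0.032 -0.068 0 0 0 -0.0081; 1 0.032 -0.068 0 0 0 -0.0081; 1 0.032 -0.068 0 0 0 -0.0081"}}

```text
clock: 9.45
position: [0.4991, 0.1002, 0.2329]
ee_rot: [-2.048, -2.381, 0.003]
force: [0.6, 0.4, 0.3]
width: 0.326
```

>>> {"op": "jog_arm", "data": {"commands": "1 0.032 -0.068 0 0 0 -0.0081; 1 0.032 -0.068 0 0 0 -0.0081; 1 0.032 -0.068 0 0 0 -0.0081; 1 0.032 -0.068 0 0 0 -0.0081; 1 0.032 -0.068 0 0 0 -0.0081"}}

```text
clock: 9.95
position: [0.5478, -0.001, 0.2342]
ee_rot: [2.333, 2.104, 0.0]
force: [0.7, 0.1, -1.2]
width: 0.325
```

>>> {"op": "jog_arm", "data": {"commands": "1 0 0 0 0 0 0; 1 0 0 0 0 0 0; 1 0 0 0 0 0 0; 1 0 0 0 0 0 0; 1 0 0 0 0 0 0"}}

```text
clock: 10.45
position: [0.5468, 0.0014, 0.2343]
ee_rot: [-2.327, -2.11, -0.0]
force: [-0.4, 0.4, -0.1]
width: 0.321
```

```bash
python3 - <<'E'
from h import *
pose(); d=grab('top'); jars(d)
E
```

```text
t 10.45 tcp [0.5468 0.0014 0.2343] jaw 84.4 zax [ 0.  0. -1.] w 29.5 F [-0.4  0.4 -0.1] q [-0.22  0.3   0.16  1.76 -0.05  1.08  1.43]
jar 996 [135. 285.] [0.4971 0.4701] [ 60. 121.] 90.0
jar 136 [211. 268.] [0.5416 0.2866] [30. 30.] 4.3
jar 137 [244. 273.] [0.5272 0.2011] [30. 30.] 61.0
jar 140 [204. 305.] [0.4463 0.3026] [31. 29.] 2.4
```

>>> {"op": "jog_arm", "data": {"commands": "1 0 0 -0.06 0 0 0; 1 0 0 -0.06 0 0 0; 1 0 0 -0.053 0 0 0; 1 0 0 0 0 0 0; 0.15 0 0 0 0 0 0"}}

```text
clock: 11.0
position: [0.547, 0.0009, 0.1827]
ee_rot: [-2.328, -2.109, 0.0]
force: [-0.1, -0.4, 0.8]
width: 0.375
```

>>> {"op": "jog_arm", "data": {"commands": "0.15 0 0 0 0 0 0; 0.15 0 0 0 0 0 0; 0.15 0 0 0.05 0 0 0; 0.15 0 0 0.06 0 0 0; 0.15 0 0 0.07 0 0 0"}}

```text
clock: 11.5
position: [0.5469, 0.0007, 0.2372]
ee_rot: [-2.329, -2.108, 0.0]
force: [-0.1, -0.4, 0.1]
width: 0.426
```

>>> {"op": "jog_arm", "data": {"commands": "-0.2 -0.007 0.0665 0 0 0 -0.0062; -0.2 -0.007 0.0665 0 0 0 -0.0062; -0.2 -0.007 0.0665 0 0 0 -0.0062; -0.2 -0.007 0.0665 0 0 0 -0.0062; -0.2 -0.007 0.0665 0 0 0 -0.0062"}}

```text
clock: 12.0
position: [0.5366, 0.1013, 0.2371]
ee_rot: [2.524, 1.87, 0.002]
force: [0.0, -0.6, 0.0]
width: 0.6
```

>>> {"op": "jog_arm", "data": {"commands": "-0.2 -0.007 0.0665 -0.075 0 0 -0.0062; -0.2 -0.007 0.0665 -0.075 0 0 -0.0062; -0.2 -0.007 0.0665 -0.075 0 0 -0.0062; -0.2 -0.007 0.0665 -0.075 0 0 -0.0062; -0.2 -0.007 0.0665 -0.075 0 0 -0.0062"}}

```text
clock: 12.5
position: [0.5263, 0.2012, 0.1238]
ee_rot: [2.694, 1.615, 0.002]
force: [-0.3, 0.5, 0.7]
width: 0.601
```

>>> {"op": "jog_arm", "data": {"commands": "-0.2 0 0 0 0 0 0; -0.2 0 0 0 0 0 0; -0.2 0 0 0 0 0 0; -0.2 0 0 0 0 0 0; -0.2 0 0 0 0 0 0"}}

```text
clock: 13.0
position: [0.5267, 0.1995, 0.1247]
ee_rot: [2.694, 1.616, 0.002]
force: [0.6, 0.5, 0.7]
width: 0.601
```

```bash
python3 - <<'E'
from h import *
pose(); d=grab('top','t4.png'); jars(d); pan(d); d=grab('wrist'); jars(d)
E
```

```text
t 13.0 tcp [0.5267 0.1995 0.1247] jaw 61.9 zax [ 0.001  0.    -1.   ] w 55.3 F [0.6 0.5 0.7] q [-0.56  0.44  0.15  1.86 -0.08  0.85  0.7 ]
jar 1010 [135. 285.] [0.4968 0.4724] [ 59. 120.] 87.4
jar 66 [200. 305.] [0.4449 0.3082] [29. 17.] 1.9
pan blob 169 [0.007 0.021] [0.037 0.052] h 0.04
pan blob 163 [-0.036  0.023] [-0.006  0.052] h 0.04
jar 768 [634.  31.] [0.5021 0.4506] [11. 59.] 82.7
jar 2191 [401.  73.] [0.4443 0.3041] [30. 30.] 2.0
jar 1610 [431. 205.] [0.5389 0.2873] [30. 30.] 3.1
jar 1433 [325. 239.] [0.5246 0.2022] [30. 30.] 60.9
```

>>> {"op": "jog_arm", "data": {"commands": "-0.2 -0.002 0.006 -0.1 0 0 0; -0.2 0 0 -0.1 0 0 0; -0.2 0 0 -0.09 0 0 0; -0.2 0 0 -0.056 0 0 0; -0.2 0 0 0 0 0 0"}}

```text
clock: 13.6
position: [0.5239, 0.2011, 0.0181]
ee_rot: [-2.693, -1.617, 0.006]
force: [-0.0, -0.2, -0.3]
width: 0.599
```

>>> {"op": "jog_arm", "data": {"commands": "1 0 0 0 0 0 0; 1 0 0 0 0 0 0; 1 0 0 0 0 0 0; 1 0 0 0 0 0 0; 1 0 0 0 0 0 0"}}

```text
clock: 14.1
position: [0.526, 0.2023, 0.021]
ee_rot: [2.693, 1.618, 0.003]
force: [-0.9, -0.4, 6.8]
width: 0.327
```

>>> {"op": "jog_arm", "data": {"commands": "1 0 0 0.1 0 0 0; 1 0 0 0.15 0 0 0; 1 0 0 0.15 0 0 0; 1 0 0 0.15 0 0 0; 1 0 0 0.15 0 0 0"}}

```text
clock: 14.6
position: [0.525, 0.2017, 0.2322]
ee_rot: [-2.693, -1.618, -0.001]
force: [0.6, 0.1, 0.4]
width: 0.325
```

>>> {"op": "jog_arm", "data": {"commands": "1 -0.008 -0.0765 0.015 0 0 0.0062; 1 -0.008 -0.0765 0 0 0 0.0062; 1 -0.008 -0.0765 0 0 0 0.0062; 1 -0.008 -0.0765 0 0 0 0.0062; 1 -0.008 -0.0765 0 0 0 0.0062"}}

```text
clock: 15.1
position: [0.513, 0.0863, 0.2348]
ee_rot: [2.521, 1.874, 0.001]
force: [0.5, -0.7, -0.1]
width: 0.324
```

>>> {"op": "jog_arm", "data": {"commands": "1 -0.008 -0.0765 0 0 0 0.0062; 1 -0.008 -0.0765 0 0 0 0.0062; 1 -0.008 -0.0765 0 0 0 0.0062; 1 -0.008 -0.0765 0 0 0 0.0062; 1 -0.008 -0.0765 0 0 0 0.0062"}}

```text
clock: 15.6
position: [0.501, -0.0285, 0.2347]
ee_rot: [2.327, 2.11, 0.0]
force: [0.5, -0.1, -0.4]
width: 0.323
```

>>> {"op": "jog_arm", "data": {"commands": "1 0 0 0 0 0 0; 1 0 0 0 0 0 0; 1 0 0 0 0 0 0; 1 0 0 0 0 0 0; 1 0 0 0 0 0 0"}}

```text
clock: 16.1
position: [0.5015, -0.0267, 0.2345]
ee_rot: [-2.328, -2.11, -0.0]
force: [0.3, 0.4, -0.4]
width: 0.323
```

```bash
python3 - <<'E'
from h import *
pose(); d=grab('top'); jars(d)
E
```

```text
t 16.1 tcp [ 0.5015 -0.0267  0.2345] jaw 84.4 zax [-0.  0. -1.] w 29.7 F [ 0.3  0.4 -0.4] q [-0.22  0.23  0.2   1.87 -0.05  1.05  1.48]
jar 1017 [135. 285.] [0.4969 0.4701] [ 60. 120.] 89.9
jar 137 [211. 268.] [0.5411 0.2865] [30. 30.] 4.8
jar 142 [204. 305.] [0.446  0.3021] [31. 30.] 3.8
```

>>> {"op": "jog_arm", "data": {"commands": "1 0 -0.004 -0.06 0 0 0; 1 0 0 -0.06 0 0 0; 1 0 0 -0.05 0 0 0; 1 0 0 0 0 0 0; 0.15 0 0 0 0 0 0"}}

```text
clock: 16.65
position: [0.5015, -0.0286, 0.1838]
ee_rot: [-2.329, -2.109, 0.0]
force: [-0.3, -0.4, 0.3]
width: 0.372
```

>>> {"op": "jog_arm", "data": {"commands": "0.15 0 0 0 0 0 0; 0.15 0 0 0 0 0 0; 0.15 0 0 0.05 0 0 0; 0.15 0 0 0.06 0 0 0; 0.15 0 0 0.065 0 0 0"}}

```text
clock: 17.15
position: [0.5014, -0.0287, 0.2371]
ee_rot: [2.329, 2.108, 0.0]
force: [-0.5, 0.9, -1.3]
width: 0.424
```

>>> {"op": "jog_arm", "data": {"commands": "-0.2 -0.0185 0.11 0 0 0 0.0023; -0.2 -0.0185 0.11 0 0 0 0.0023; -0.2 -0.0185 0.11 0 0 0 0.0023; -0.2 -0.0185 0.11 0 0 0 0.0023; -0.2 -0.0185 0.11 0 0 0 0.0023"}}

```text
clock: 17.65
position: [0.4736, 0.1376, 0.2368]
ee_rot: [2.25, 2.191, 0.002]
force: [0.9, -0.6, -0.6]
width: 0.597
```

>>> {"op": "jog_arm", "data": {"commands": "-0.2 -0.0185 0.11 -0.075 0 0 0.0023; -0.2 -0.0185 0.11 -0.075 0 0 0.0023; -0.2 -0.0185 0.11 -0.075 0 0 0.0023; -0.2 -0.0185 0.11 -0.075 0 0 0.0023; -0.2 -0.0185 0.11 -0.075 0 0 0.0023"}}

```text
clock: 18.15
position: [0.446, 0.3029, 0.1234]
ee_rot: [2.17, 2.271, 0.002]
force: [0.6, 0.1, 0.2]
width: 0.602
```

>>> {"op": "jog_arm", "data": {"commands": "-0.2 0 0 0 0 0 0; -0.2 0 0 0 0 0 0; -0.2 0 0 0 0 0 0; -0.2 0 0 0 0 0 0; -0.2 0 0 0 0 0 0"}}

```text
clock: 18.65
position: [0.4466, 0.3006, 0.1243]
ee_rot: [2.172, 2.269, 0.002]
force: [0.6, 0.3, -0.4]
width: 0.601
```

```bash
python3 - <<'E'
from h import *
pose(); d=grab('top','t5.png'); jars(d); pan(d); d=grab('wrist'); jars(d)
E
```

```text
t 18.65 tcp [0.4466 0.3006 0.1243] jaw 92.5 zax [ 0.001  0.001 -1.   ] w 55.3 F [ 0.6  0.3 -0.4] q [-0.69  0.41 -0.    1.91  0.    0.83  0.92]
jar 138 [211. 268.] [0.5405 0.2861] [31. 30.] 5.2
jar 162 [129. 302.] [0.4542 0.4937] [60. 28.] 33.9
pan blob 167 [0.007 0.021] [0.038 0.052] h 0.041
pan blob 166 [-0.036  0.023] [-0.006  0.052] h 0.04
pan blob 172 [-0.036 -0.014] [-0.006  0.017] h 0.041
jar 1433 [327. 239.] [0.4441 0.3039] [30. 30.] 3.0
jar 6191 [544. 278.] [0.4722 0.4741] [52. 76.] 90.0
jar 327 [302. 329.] [0.5262 0.2861] [ 6. 30.] 2.6
```

>>> {"op": "jog_arm", "data": {"commands": "-0.2 -0.003 0.008 -0.1 0 0 0; -0.2 0 0 -0.1 0 0 0; -0.2 0 0 -0.09 0 0 0; -0.2 0 0 -0.055 0 0 0; -0.2 0 0 0 0 0 0"}}

```text
clock: 19.25
position: [0.4438, 0.3025, 0.0182]
ee_rot: [-2.171, -2.27, 0.006]
force: [-0.5, 0.2, 0.6]
width: 0.599
```

>>> {"op": "jog_arm", "data": {"commands": "1 0 0 0 0 0 0; 1 0 0 0 0 0 0; 1 0 0 0 0 0 0; 1 0 0 0 0 0 0; 1 0 0 0 0 0 0"}}

```text
clock: 19.75
position: [0.4455, 0.3041, 0.021]
ee_rot: [2.171, 2.271, 0.002]
force: [-1.2, -0.8, 6.7]
width: 0.324
```

>>> {"op": "jog_arm", "data": {"commands": "1 0 0 0.1 0 0 0; 1 0 0 0.15 0 0 0; 1 0 0 0.15 0 0 0; 1 0 0 0.15 0 0 0; 1 0 0 0.15 0 0 0"}}

```text
clock: 20.25
position: [0.4447, 0.3034, 0.2323]
ee_rot: [2.171, 2.271, 0.001]
force: [2.6, 0.8, -0.4]
width: 0.327
```

>>> {"op": "jog_arm", "data": {"commands": "1 0.033 -0.1097 0.015 0 0 -0.0023; 1 0.033 -0.1097 0 0 0 -0.0023; 1 0.033 -0.1097 0 0 0 -0.0023; 1 0.033 -0.1097 0 0 0 -0.0023; 1 0.033 -0.1097 0 0 0 -0.0023"}}

```text
clock: 20.75
position: [0.4946, 0.1377, 0.2349]
ee_rot: [2.252, 2.191, 0.001]
force: [0.5, -0.1, 0.1]
width: 0.325
```

>>> {"op": "jog_arm", "data": {"commands": "1 0.033 -0.1097 0 0 0 -0.0023; 1 0.033 -0.1097 0 0 0 -0.0023; 1 0.033 -0.1097 0 0 0 -0.0023; 1 0.033 -0.1097 0 0 0 -0.0023; 1 0.033 -0.1097 0 0 0 -0.0023"}}

```text
clock: 21.25
position: [0.5441, -0.0268, 0.2348]
ee_rot: [2.329, 2.108, 0.001]
force: [-0.1, 0.5, 0.1]
width: 0.326
```

>>> {"op": "jog_arm", "data": {"commands": "1 0 0 0 0 0 0; 1 0 0 0 0 0 0; 1 0 0 0 0 0 0; 1 0 0 0 0 0 0; 1 0 0 0 0 0 0"}}

```text
clock: 21.75
position: [0.5438, -0.0243, 0.2346]
ee_rot: [-2.327, -2.11, -0.0]
force: [-0.7, -0.0, -0.0]
width: 0.325
```

```bash
python3 - <<'E'
from h import *
pose(); d=grab('top'); jars(d)
E
```

```text
t 21.75 tcp [ 0.5438 -0.0243  0.2346] jaw 84.4 zax [-0.  0. -1.] w 29.9 F [-0.7 -0.  -0. ] q [-0.21  0.3   0.2   1.77 -0.07  1.08  1.49]
jar 1015 [136. 285.] [0.4976 0.4703] [121.  59.] 0.1
jar 134 [211. 268.] [0.5411 0.2862] [31. 30.] 7.7
```

>>> {"op": "jog_arm", "data": {"commands": "1 0 -0.006 -0.06 0 0 0; 1 0 0 -0.06 0 0 0; 1 0 0 -0.05 0 0 0; 1 0 0 0 0 0 0; 0.15 0 0 0 0 0 0"}}

```text
clock: 22.3
position: [0.544, -0.0269, 0.1838]
ee_rot: [-2.328, -2.109, 0.0]
force: [-0.1, -0.5, -0.9]
width: 0.376
```

>>> {"op": "jog_arm", "data": {"commands": "0.15 0 0 0 0 0 0; 0.15 0 0 0 0 0 0; 0.15 0 0 0.05 0 0 0; 0.15 0 0 0.06 0 0 0; 0.15 0 0 0.065 0 0 0"}}

```text
clock: 22.8
position: [0.544, -0.0272, 0.2371]
ee_rot: [2.329, 2.108, 0.0]
force: [0.4, 0.1, -0.1]
width: 0.427
```

>>> {"op": "jog_arm", "data": {"commands": "-0.2 -0.001 0.1042 0 0 0 0.0025; -0.2 -0.001 0.1042 0 0 0 0.0025; -0.2 -0.001 0.1042 0 0 0 0.0025; -0.2 -0.001 0.1042 0 0 0 0.0025; -0.2 -0.001 0.1042 0 0 0 0.0025"}}

```text
clock: 23.3
position: [0.5426, 0.1304, 0.2368]
ee_rot: [2.243, 2.198, 0.002]
force: [0.1, 0.3, 0.0]
width: 0.602
```

>>> {"op": "jog_arm", "data": {"commands": "-0.2 -0.001 0.1042 -0.075 0 0 0.0025; -0.2 -0.001 0.1042 -0.075 0 0 0.0025; -0.2 -0.001 0.1042 -0.075 0 0 0.0025; -0.2 -0.001 0.1042 -0.075 0 0 0.0025; -0.2 -0.001 0.1042 -0.075 0 0 0.0025"}}

```text
clock: 23.8
position: [0.5413, 0.2868, 0.1234]
ee_rot: [2.156, 2.285, 0.002]
force: [1.1, 0.5, -0.2]
width: 0.603
```

>>> {"op": "jog_arm", "data": {"commands": "-0.2 0 0 0 0 0 0; -0.2 0 0 0 0 0 0; -0.2 0 0 0 0 0 0; -0.2 0 0 0 0 0 0; -0.2 0 0 0 0 0 0"}}

```text
clock: 24.3
position: [0.5417, 0.2845, 0.1244]
ee_rot: [2.158, 2.283, 0.002]
force: [0.9, 0.4, -0.8]
width: 0.6
```

```bash
python3 - <<'E'
from h import *
pose(); d=grab('top','t6.png'); jars(d); pan(d); d=grab('wrist'); jars(d)
E
```

```text
t 24.3 tcp [0.5417 0.2845 0.1244] jaw 93.2 zax [ 0.001  0.    -1.   ] w 55.2 F [ 0.9  0.4 -0.8] q [-0.61  0.51  0.06  1.73 -0.04  0.9   1.09]
jar 1017 [136. 285.] [0.4974 0.47  ] [123.  60.] 0.0
pan blob 337 [ 0.006 -0.009] [0.037 0.052] h 0.04
pan blob 166 [-0.037  0.023] [-0.006  0.052] h 0.041
pan blob 176 [-0.036 -0.014] [-0.005  0.017] h 0.04
jar 14257 [585. 196.] [0.4952 0.4743] [ 53. 120.] 89.0
jar 1429 [326. 239.] [0.5394 0.2871] [31. 30.] 3.2
```

>>> {"op": "jog_arm", "data": {"commands": "-0.2 -0.004 0.0075 -0.1 0 0 0; -0.2 0 0 -0.1 0 0 0; -0.2 0 0 -0.09 0 0 0; -0.2 0 0 -0.055 0 0 0; -0.2 0 0 0 0 0 0"}}

```text
clock: 24.9
position: [0.5383, 0.2865, 0.0179]
ee_rot: [-2.156, -2.284, 0.006]
force: [-0.8, -0.6, -0.8]
width: 0.599
```

>>> {"op": "jog_arm", "data": {"commands": "1 0 0 0 0 0 0; 1 0 0 0 0 0 0; 1 0 0 0 0 0 0; 1 0 0 0 0 0 0; 1 0 0 0 0 0 0"}}

```text
clock: 25.4
position: [0.5404, 0.288, 0.0211]
ee_rot: [2.156, 2.284, 0.003]
force: [-1.9, -0.1, 7.3]
width: 0.323
```

>>> {"op": "jog_arm", "data": {"commands": "1 0 0 0.1 0 0 0; 1 0 0 0.15 0 0 0; 1 0 0 0.15 0 0 0; 1 0 0 0.15 0 0 0; 1 0 0 0.15 0 0 0"}}

```text
clock: 25.9
position: [0.5395, 0.2874, 0.2322]
ee_rot: [2.156, 2.285, 0.001]
force: [1.1, 0.2, -0.6]
width: 0.324
```

>>> {"op": "jog_arm", "data": {"commands": "1 -0.0034 -0.1153 0.015 0 0 -0.0025; 1 -0.0034 -0.1153 0 0 0 -0.0025; 1 -0.0034 -0.1153 0 0 0 -0.0025; 1 -0.0034 -0.1153 0 0 0 -0.0025; 1 -0.0034 -0.1153 0 0 0 -0.0025"}}

```text
clock: 26.4
position: [0.5344, 0.1133, 0.2348]
ee_rot: [2.245, 2.198, 0.001]
force: [0.2, -0.5, -0.3]
width: 0.321
```

>>> {"op": "jog_arm", "data": {"commands": "1 -0.0034 -0.1153 0 0 0 -0.0025; 1 -0.0034 -0.1153 0 0 0 -0.0025; 1 -0.0034 -0.1153 0 0 0 -0.0025; 1 -0.0034 -0.1153 0 0 0 -0.0025; 1 -0.0034 -0.1153 0 0 0 -0.0025"}}

```text
clock: 26.9
position: [0.5292, -0.0596, 0.2348]
ee_rot: [2.329, 2.108, 0.001]
force: [-0.4, -0.6, 1.1]
width: 0.327
```

>>> {"op": "jog_arm", "data": {"commands": "1 0 0 0 0 0 0; 1 0 0 0 0 0 0; 1 0 0 0 0 0 0; 1 0 0 0 0 0 0; 1 0 0 0 0 0 0"}}

```text
clock: 27.4
position: [0.5297, -0.0572, 0.2345]
ee_rot: [-2.327, -2.11, -0.0]
force: [-0.2, -0.3, -0.4]
width: 0.321
```

```bash
python3 - <<'E'
from h import *
pose(); d=grab('top'); jars(d); d=grab('wrist','w7.png')
E
```

```text
t 27.4 tcp [ 0.5297 -0.0572  0.2345] jaw 84.4 zax [-0.  0. -1.] w 29.5 F [-0.2 -0.3 -0.4] q [-0.17  0.28  0.23  1.8  -0.07  1.07  1.55]
jar 1012 [135. 285.] [0.4971 0.4721] [122.  56.] 0.2
```

View pics/w7.png

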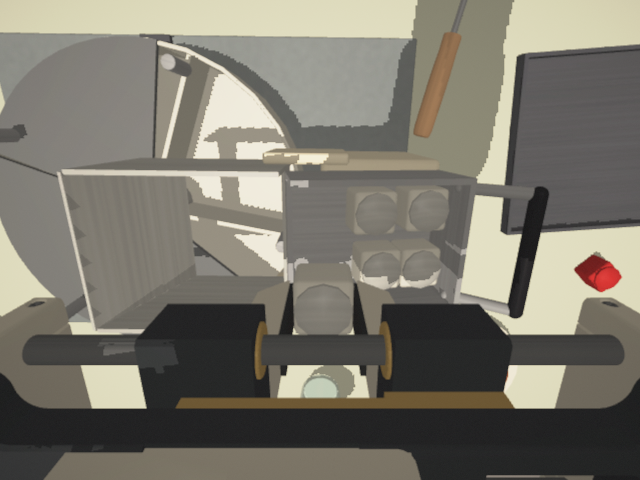

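>>> {"op": "jog_arm", "data": {"commands": "1 0 -0.004 -0.06 0 0 0; 1 0 0 -0.06 0 0 0; 1 0 0 -0.048 0 0 0; 1 0 0 0 0 0 0; 0.15 0 0 0 0 0 0"}}

```text
clock: 28.0
position: [0.5297, -0.0593, 0.1844]
ee_rot: [-2.329, -2.109, 0.0]
force: [0.0, -0.6, 0.3]
width: 0.367
```

>>> {"op": "jog_arm", "data": {"commands": "0.15 0 0 0 0 0 0; 0.15 0 0 0 0 0 0; 0.15 0 0 0.05 0 0 0; 0.15 0 0 0.08 0 0 0; 0.15 0 0 0.1 0 0 0"}}

```text
clock: 28.5
position: [0.5291, -0.0595, 0.2537]
ee_rot: [-2.328, -2.108, 0.001]
force: [1.7, 0.5, 0.4]
width: 0.42
```

>>> {"op": "jog_arm", "data": {"commands": "0.3 -0.036 -0.1 0 0 0 0; 0.3 -0.036 -0.1 0 0 0 0; 0.3 -0.036 -0.1 0 0 0 0; 0.3 -0.036 -0.1 0 0 0 0; 0.3 -0.036 -0.1 0 0 0 0"}}

```text
clock: 29.0
position: [0.4753, -0.2107, 0.2539]
ee_rot: [2.328, 2.108, 0.001]
force: [1.6, 0.1, -0.3]
width: 0.345
```

>>> {"op": "jog_arm", "data": {"commands": "0.3 -0.036 -0.1 0 0 0 0; 0.3 -0.036 -0.1 0 0 0 0; 0.3 -0.036 -0.1 0 0 0 0; 0.3 -0.036 -0.1 0 0 0 0; 0.3 0 0 0 0 0 0"}}

```text
clock: 29.5
position: [0.43, -0.3342, 0.254]
ee_rot: [2.334, 2.099, -0.003]
force: [-0.6, -0.5, 0.6]
width: 0.349
```

```bash
cat >> h.py <<'E'
from scipy.optimize import least_squares
AX=np.array([.503,-.228])
def pegs(d):
    P=cloud(d); r=np.hypot(P[...,0]-AX[0],P[...,1]-AX[1])
    m=((P[...,2]>.084)&(P[...,2]<.114)&(r<.148)&(r>.118)).astype(np.uint8)
    n,l,st,c=cv2.connectedComponentsWithStats(m); out=[]
    for i in range(1,n):
        if st[i,4]<6: continue
        q=P[l==i]; t=q[q[:,2]>.097]
        if len(t)<4: continue
        p=(t[:,:2].min(0)+t[:,:2].max(0))/2; out.append(p)
        print('peg',st[i,4],np.round(c[i]),np.round(p,4),'ang',round(float(np.degrees(np.arctan2(*(p-AX)[::-1]))%360),1),'r',round(float(np.hypot(*(p-AX))),4))
    return np.array(out)
E
python3 - <<'E'
from h import *
pose(); d=grab('top','t8.png'); jars(d); pan(d); p=pegs(d)
if len(p)>2:
    f=least_squares(lambda c:np.hypot(*(p-c).T)-.133,AX); print('axis',f.x,f.fun)
d=grab('wrist','w8.png'); pegs(d)
E
```

```text
t 29.5 tcp [ 0.43   -0.3342  0.254 ] jaw 83.9 zax [ 0.    -0.003 -1.   ] w 32.1 F [-0.6 -0.5  0.6] q [ 0.26  0.28  0.38  1.76 -0.11  1.12  2.15]
jar 1029 [136. 285.] [0.4975 0.4696] [ 61. 122.] 89.8
pan blob 337 [ 0.006 -0.008] [0.037 0.052] h 0.04
pan blob 343 [-0.036 -0.042] [0.025 0.017] h 0.041
pan blob 164 [-0.037  0.023] [-0.006  0.052] h 0.04
peg 29 [452. 241.] [ 0.5943 -0.3209] ang 314.5 r 0.1302
peg 19 [363. 262.] [ 0.5431 -0.0965] ang 73.0 r 0.1375
peg 29 [460. 310.] [ 0.4238 -0.3303] ang 232.3 r 0.1294
peg 25 [391. 326.] [ 0.385  -0.1633] ang 151.3 r 0.1346
axis [ 0.50349593 -0.22363028] [ 4.09276670e-05  1.71669412e-04  1.57528157e-04 -1.71374437e-05]
peg 291 [501. 153.] [ 0.3835 -0.1635] ang 151.6 r 0.1358
peg 173 [324. 212.] [ 0.4213 -0.3297] ang 231.2 r 0.1305
peg 129 [578. 227.] [ 0.4587 -0.0913] ang 107.9 r 0.1437
peg 276 [557. 300.] [ 0.5403 -0.0968] ang 74.1 r 0.1364
peg 83 [553. 328.] [ 0.5693 -0.1049] ang 61.7 r 0.1398
peg 43 [348. 367.] [ 0.5939 -0.3213] ang 314.2 r 0.1302
```

View pics/w8.png

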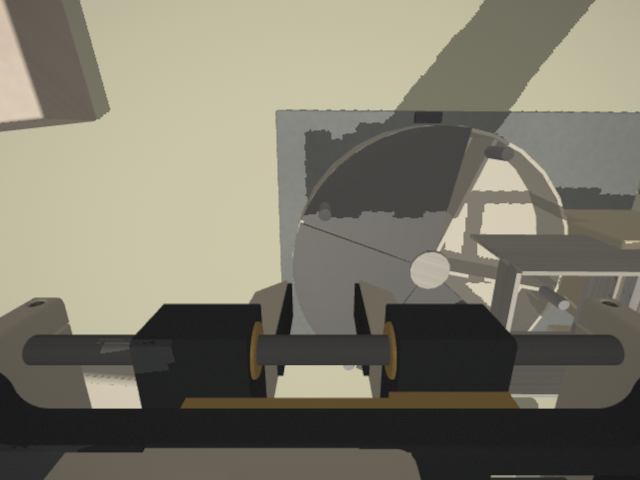

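```bash
python3 - <<'E'
from h import *
ax=np.array([.5035,-.2236])
for n in('top','wrist','scene'):
    d=grab(n) if n!='scene' else dict(np.load('/tmp/scene.npz')); P=cloud(d)
    A=np.degrees(np.arctan2(P[...,1]-ax[1],P[...,0]-ax[0]))%360; r=np.hypot(P[...,0]-ax[0],P[...,1]-ax[1])
    for lo,hi in((.04,.065),(.065,.09),(.1,.125)):
      print(n,lo,end=': ')
      for a in list(range(24,60,4))+list(range(64,84,4))+list(range(140,176,4)):
        q=P[(r>lo)&(r<hi)&(A>=a)&(A<a+4)&(P[...,2]<.108)][:,2]
        if len(q): print(a,(int(100*(q>.064).mean()),int(100*((q>.028)&(q<.064)).mean())),end=' ')
      print()
E
```

```text
top 0.04: 36 (0, 0) 40 (0, 0) 44 (0, 0) 48 (0, 0) 52 (0, 11) 56 (0, 0) 64 (100, 0) 68 (100, 0) 72 (25, 57) 76 (0, 0) 80 (0, 0) 140 (0, 0) 144 (0, 0) 148 (14, 38) 152 (87, 12) 156 (0, 33) 160 (20, 6) 164 (53, 0) 168 (73, 0) 172 (100, 0) 
top 0.065: 32 (10, 0) 36 (31, 3) 40 (38, 3) 44 (0, 0) 48 (0, 0) 52 (0, 0) 56 (0, 0) 64 (0, 0) 68 (100, 0) 72 (30, 42) 76 (0, 0) 80 (0, 0) 140 (0, 0) 144 (0, 5) 148 (10, 32) 152 (100, 0) 156 (0, 0) 160 (16, 0) 164 (53, 0) 168 (95, 0) 172 (100, 0) 
top 0.1: 24 (100, 0) 28 (93, 6) 32 (100, 0) 36 (100, 0) 40 (16, 0) 44 (0, 0) 48 (0, 0) 52 (0, 0) 56 (0, 0) 64 (0, 0) 68 (100, 0) 72 (29, 39) 76 (0, 0) 80 (0, 0) 140 (0, 3) 144 (0, 0) 148 (6, 24) 152 (86, 13) 156 (0, 0) 160 (17, 2) 164 (61, 0) 168 (100, 0) 172 (100, 0) 
wrist 0.04: 24 (100, 0) 28 (100, 0) 32 (100, 0) 36 (82, 0) 40 (64, 0) 44 (0, 0) 48 (0, 0) 52 (0, 0) 72 (82, 16) 76 (17, 58) 80 (0, 0) 148 (100, 0) 152 (68, 31) 156 (54, 45) 164 (100, 0) 168 (100, 0) 172 (100, 0) 
wrist 0.065: 36 (0, 0) 40 (0, 0) 44 (0, 0) 48 (0, 0) 52 (0, 0) 56 (0, 0) 72 (19, 61) 76 (4, 16) 80 (0, 0) 148 (100, 0) 152 (44, 55) 156 (100, 0) 160 (100, 0) 164 (100, 0) 168 (100, 0) 172 (100, 0) 
wrist 0.1: 40 (0, 0) 44 (0, 0) 48 (0, 0) 52 (0, 0) 56 (0, 0) 72 (61, 34) 76 (0, 0) 80 (0, 0) 140 (0, 0) 152 (33, 62) 160 (100, 0) 164 (100, 0) 168 (100, 0) 172 (100, 0) 
scene 0.04: 24 (100, 0) 28 (100, 0) 32 (100, 0) 36 (100, 0) 40 (46, 0) 44 (0, 0) 48 (0, 0) 52 (0, 0) 56 (0, 0) 64 (0, 0) 68 (0, 58) 72 (0, 78) 
scene 0.065: 24 (100, 0) 28 (100, 0) 32 (100, 0) 36 (100, 0) 40 (41, 0) 44 (0, 0) 48 (0, 0) 52 (0, 0) 56 (0, 0) 64 (0, 0) 68 (4, 18) 72 (2, 68) 148 (42, 42) 152 (48, 48) 156 (75, 0) 164 (100, 0) 
scene 0.1: 24 (100, 0) 28 (100, 0) 32 (100, 0) 36 (100, 0) 40 (100, 0) 68 (0, 100) 72 (0, 92) 148 (0, 100) 152 (2, 97)
```

>>> {"op": "jog_arm", "data": {"commands": "0.3 -0.004 0.003 0 0 0 -0.0181; 0.3 -0.004 0.003 0 0 0 -0.0181; 0.3 -0.004 0.003 0 0 0 -0.0181; 0.3 -0.004 0.002 0 0 0 -0.0181; 0.3 -0.004 0.002 0 0 0 -0.0181"}}

```text
clock: 30.2
position: [0.4272, -0.324, 0.2532]
ee_rot: [-2.828, -1.367, -0.001]
force: [-0.6, 0.2, -0.7]
width: 0.352
```

>>> {"op": "jog_arm", "data": {"commands": "0.3 0 0 -0.02 0 0 -0.0181; 0.3 0 0 -0.02 0 0 -0.0181; 0.3 0 0 -0.02 0 0 -0.0181; 0.3 0 0 -0.02 0 0 -0.0181; 0.3 0 0 -0.02 0 0 -0.0181"}}

```text
clock: 30.7
position: [0.4273, -0.3241, 0.223]
ee_rot: [-3.098, -0.519, -0.001]
force: [-0.5, -0.3, 0.3]
width: 0.35
```

>>> {"op": "jog_arm", "data": {"commands": "0.3 0 0 -0.04 0 0 -0.0181; 0.3 0 0 -0.04 0 0 -0.0181; 0.3 0 0 -0.04 0 0 -0.0181; 0.3 0 0 -0.04 0 0 -0.0181; 0.3 0 0 -0.04 0 0 -0.0181"}}

```text
clock: 31.2
position: [0.4274, -0.324, 0.1627]
ee_rot: [-3.119, 0.37, -0.001]
force: [0.4, -0.1, -0.4]
width: 0.347
```

>>> {"op": "jog_arm", "data": {"commands": "0.3 0 0 0 0 0 -0.0181; 0.3 0 0 0 0 0 -0.0181; 0.3 0 0 0 0 0 -0.0181; 0.3 0 0 0 0 0 -0.0181; 0.3 0 0 0 0 0 -0.0181"}}

```text
clock: 31.7
position: [0.4274, -0.324, 0.1631]
ee_rot: [-2.89, 1.23, -0.0]
force: [0.5, -0.2, 0.6]
width: 0.353
```

>>> {"op": "jog_arm", "data": {"commands": "0.3 0 0 0 0 0 0; 0.3 0 0 0 0 0 0; 0.3 0 0 0 0 0 0; 0.3 0 0 0 0 0 0; 0.3 0 0 0 0 0 0"}}

```text
clock: 32.2
position: [0.4264, -0.3256, 0.1632]
ee_rot: [-2.892, 1.226, -0.0]
force: [-0.6, -0.4, -1.0]
width: 0.351
```

```bash
sed -i 's/AX=np.array(\[.503,-.228\])/AX=np.array([.5035,-.2236])/' h.py; python3 - <<'E'
from h import *
pose(); d=grab('wrist','w9.png'); pegs(d)
E
```

```text
t 32.2 tcp [ 0.4264 -0.3256  0.1632] jaw -46.0 zax [ 0.  0. -1.] w 32.3 F [-0.6 -0.4 -1. ] q [-0.06  0.45  0.86  1.92 -0.42  0.96  0.19]
peg 717 [509.  62.] [ 0.5921 -0.32  ] ang 312.6 r 0.1309
peg 675 [ 94. 132.] [ 0.3837 -0.1626] ang 153.0 r 0.1345
peg 358 [322. 261.] [ 0.4218 -0.3285] ang 232.1 r 0.133
```

>>> {"op": "jog_arm", "data": {"commands": "0.3 -0.01 -0.014 -0.06 0 0 0; 0.3 0 0 -0.06 0 0 0; 0.3 0 0 -0.06 0 0 0; 0.3 0 0 -0.06 0 0 0; 0.3 0 0 -0.025 0 0 0"}}

```text
clock: 32.75
position: [0.4227, -0.3293, 0.0823]
ee_rot: [-2.892, 1.227, 0.003]
force: [0.3, 0.5, 0.3]
width: 0.353
```

>>> {"op": "jog_arm", "data": {"commands": "0.7 0 0 0 0 0 0; 0.7 0 0 0 0 0 0; 0.7 0 0 0 0 0 0; 0.7 0 0 0 0 0 0; 0.7 0 0 0 0 0 0", "force": 10}}

```text
clock: 33.25
position: [0.4237, -0.3298, 0.0841]
ee_rot: [-2.892, 1.227, -0.001]
force: [0.1, 0.3, 0.2]
width: 0.146
```

```bash
python3 - <<'E'
from h import *
pose(); d=grab('wrist','w10.png'); pegs(d)
E
```

```text
t 33.25 tcp [ 0.4237 -0.3298  0.0841] jaw -46.0 zax [ 0.001 -0.    -1.   ] w 13.4 F [0.1 0.3 0.2] q [ 0.03  0.56  0.76  1.99 -0.53  0.8   0.29]
peg 1452 [608.  13.] [ 0.5886 -0.3205] ang 311.3 r 0.129
peg 1747 [308. 304.] [ 0.42   -0.3197] ang 229.0 r 0.1273
peg 872 [351. 297.] [ 0.4347 -0.3336] ang 238.0 r 0.1297
```

Peg C is caged. I turn it 18.5° clockwise as a test and watch whether the lids follow.

>>> {"op": "jog_arm", "data": {"commands": "0.7 -0.0223 0.018 0 0 0 -0.0103; 0.7 -0.021 0.0193 0 0 0 -0.0103; 0.7 -0.02 0.0203 0 0 0 -0.0103; 0.7 -0.0183 0.022 0 0 0 -0.0103; 0.7 -0.017 0.023 0 0 0 -0.0103"}}

```text
clock: 33.8
position: [0.3938, -0.2992, 0.084]
ee_rot: [2.654, -1.681, 0.002]
force: [0.4, -0.9, 0.8]
width: 0.148
```

>>> {"op": "jog_arm", "data": {"commands": "0.7 0 0 0 0 0 0; 0.7 0 0 0 0 0 0; 0.7 0 0 0 0 0 0; 0.7 0 0 0 0 0 0; 0.7 0 0 0 0 0 0"}}

```text
clock: 34.3
position: [0.394, -0.2994, 0.0837]
ee_rot: [2.656, -1.677, 0.001]
force: [0.0, -0.3, 0.1]
width: 0.149
```

```bash
cat >> h.py <<'E'
def lids(d):
    P=cloud(d); A=np.degrees(np.arctan2(P[...,1]-AX[1],P[...,0]-AX[0]))%360; r=np.hypot(P[...,0]-AX[0],P[...,1]-AX[1])
    for lo,hi in((.045,.08),(.095,.122)):
      print('lid%',lo,end=': ')
      for a in range(0,360,6):
        q=P[(r>lo)&(r<hi)&(A>=a)&(A<a+6)&(P[...,2]<.1)][:,2]
        if len(q)>3: print(a,int(100*((q>.062)).mean()),end=' ')
      print()
E
python3 - <<'E'
from h import *
pose(); d=grab('top','t10.png'); pegs(d); lids(d)
E
```

```text
t 34.3 tcp [ 0.394  -0.2994  0.0837] jaw -64.5 zax [ 0. -0. -1.] w 13.7 F [ 0.  -0.3  0.1] q [-0.08  0.53  0.87  2.1  -0.59  0.78  0.03]
peg 28 [463. 255.] [ 0.5588 -0.344 ] ang 294.7 r 0.1325
peg 13 [377. 315.] [ 0.4123 -0.1283] ang 133.7 r 0.1319
lid% 0.045: 30 0 36 0 42 0 48 100 54 18 60 0 66 0 72 0 78 0 84 0 90 0 96 0 102 0 114 0 120 0 126 0 132 58 138 0 144 57 150 100 156 100 162 100 168 100 174 100 180 100 186 100 192 100 198 100 204 100 210 100 216 100 222 100 228 97 234 100 240 100 246 100 252 100 258 100 264 100 270 100 276 100 282 100 288 100 294 100 300 96 306 89 312 100 318 100 324 100 330 100 336 100 342 100 348 100 
lid% 0.095: 0 100 6 97 12 100 18 64 24 7 36 0 42 0 48 100 54 20 60 0 66 0 72 0 78 0 84 0 90 0 102 0 108 0 114 0 120 0 126 0 132 37 138 0 246 100 252 100 258 100 264 100 270 100 276 100 282 100 288 100 294 100 300 82 306 95 312 100 318 100 324 100 330 100 336 100 342 100 348 100 354 100
```

>>> {"op": "jog_arm", "data": {"commands": "0.3 0 0 0 0 0 0; 0.3 0 0 0 0 0 0; 0.3 0 0 0.08 0 0 0; 0.3 0 0 0.08 0 0 0; 0.3 0 0 0.08 0 0 0"}}

```text
clock: 34.85
position: [0.3935, -0.299, 0.1564]
ee_rot: [2.656, -1.678, -0.001]
force: [-0.1, 0.6, 0.1]
width: 0.35
```

>>> {"op": "jog_arm", "data": {"commands": "1 0.058 0 0 0 0 0.0179; 1 0.058 0 0 0 0 0.0179; 1 0.058 0 0 0 0 0.0179; 1 0.058 0 0 0 0 0.0179; 1 0.058 0 0 0 0 0.0179"}}

```text
clock: 35.35
position: [0.4815, -0.2989, 0.1556]
ee_rot: [-3.019, 0.867, -0.0]
force: [0.3, -0.0, -0.6]
width: 0.01
```

>>> {"op": "jog_arm", "data": {"commands": "1 0.058 0 0 0 0 0.0179; 1 0.058 0 0 0 0 0.0179; 1 0.058 0 0 0 0 0.0179; 1 0.058 0 0 0 0 0.0179; 1 0.058 0 0 0 0 0.0179"}}

```text
clock: 35.85
position: [0.5684, -0.299, 0.1555]
ee_rot: [-3.142, -0.004, 0.0]
force: [0.4, 0.1, -0.4]
width: 0.006
```

>>> {"op": "jog_arm", "data": {"commands": "1 0 0 -0.08 0 0 0; 1 0 0 -0.08 0 0 0; 1 0 0 -0.06 0 0 0; 1 0 0 0 0 0 0; 1 0 0 0 0 0 0"}}

```text
clock: 36.35
position: [0.5677, -0.2992, 0.0899]
ee_rot: [3.141, -0.003, -0.001]
force: [-0.1, -0.1, 0.2]
width: 0.008
```

```bash
python3 - <<'E'
from h import *
pose(); d=grab('top','t11.png'); pegs(d); pan(d)
E
```

```text
t 36.35 tcp [ 0.5677 -0.2992  0.0899] jaw -0.1 zax [-0. -0. -1.] w 0.7 F [-0.1 -0.1  0.2] q [ 0.04  0.64  0.56  1.71 -0.41  0.91  0.77]
peg 28 [448. 322.] [ 0.3938 -0.2985] ang 214.3 r 0.1328
pan blob 339 [ 0.006 -0.009] [0.038 0.052] h 0.041
pan blob 167 [-0.005 -0.042] [ 0.025 -0.012] h 0.041
pan blob 165 [-0.037  0.022] [-0.006  0.052] h 0.04
pan blob 173 [-0.036 -0.014] [-0.006  0.017] h 0.04
```

>>> {"op": "jog_arm", "data": {"commands": "1 0 0 -0.014 0 0 0; 1 0 0 -0.014 0 0 0; 1 0 0 -0.014 0 0 0; 1 0 0 0 0 0 0; 1 0 0 0 0 0 0"}}

```text
clock: 36.9
position: [0.5677, -0.299, 0.0769]
ee_rot: [-3.142, 0.003, 0.0]
force: [0.0, -0.2, 0.8]
width: 0.002
```

>>> {"op": "jog_arm", "data": {"commands": "1 0 0 -0.0033 0 0 0; 1 0 0 -0.0033 0 0 0; 1 0 0 -0.0033 0 0 0; 1 0 0 -0.0033 0 0 0; 1 0 0 0 0 0 0"}}

```text
clock: 37.4
position: [0.5677, -0.2989, 0.0729]
ee_rot: [-3.141, 0.003, 0.0]
force: [0.2, 0.3, 0.9]
width: 0.003
```

>>> {"op": "jog_arm", "data": {"commands": "1 0 0 -0.0033 0 0 0; 1 0 0 -0.0033 0 0 0; 1 0 0 -0.0033 0 0 0; 1 0 0 -0.0033 0 0 0; 1 0 0 0 0 0 0"}}

```text
clock: 37.9
position: [0.5677, -0.2989, 0.0689]
ee_rot: [-3.141, 0.003, 0.0]
force: [0.4, -0.4, -0.3]
width: 0.006
```

>>> {"op": "jog_arm", "data": {"commands": "1 0 0 -0.0033 0 0 0; 1 0 0 -0.0033 0 0 0; 1 0 0 -0.0033 0 0 0; 1 0 0 -0.0033 0 0 0; 1 0 0 0 0 0 0"}}

```text
clock: 38.4
position: [0.5677, -0.2989, 0.065]
ee_rot: [-3.141, 0.003, 0.0]
force: [-0.0, 0.3, 0.8]
width: 0.006
```

>>> {"op": "jog_arm", "data": {"commands": "1 0 0 -0.0033 0 0 0; 1 0 0 -0.0033 0 0 0; 1 0 0 -0.0033 0 0 0; 1 0 0 -0.0033 0 0 0; 1 0 0 0 0 0 0"}}

```text
clock: 38.9
position: [0.5678, -0.2989, 0.061]
ee_rot: [-3.141, 0.003, 0.0]
force: [0.1, 0.7, 0.7]
width: 0.007
```

```bash
python3 - <<'E'
from h import *
pose(); d=grab('scene','s12.png'); im=d['pixels']
b=cv2.resize(im[90:300,165:425],None,fx=3,fy=2.8,interpolation=cv2.INTER_CUBIC); cv2.imwrite('pics/s12c.png',b[:,:,::-1])
E
```

```text
t 38.9 tcp [ 0.5678 -0.2989  0.061 ] jaw -0.1 zax [-0.  0. -1.] w 0.7 F [0.1 0.7 0.7] q [ 0.06  0.68  0.54  1.73 -0.44  0.86  0.79]
```

View pics/s12c.png

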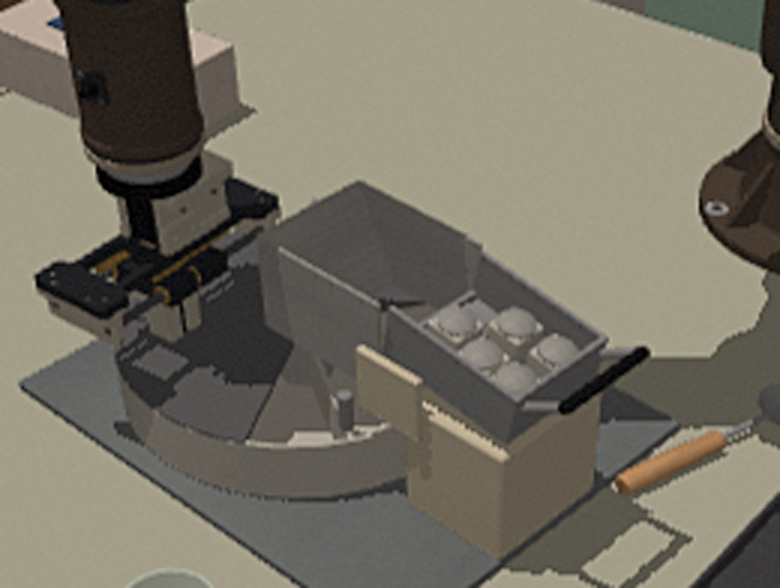

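>>> {"op": "jog_arm", "data": {"commands": "1 0 0 0.1 0 0 0; 1 0 0 0.1 0 0 0; 1 0 0 0.12 0 0 0; 1 0 0 0 0 0 0; 1 0 0 0 0 0 0"}}

```text
clock: 39.45
position: [0.5683, -0.2992, 0.158]
ee_rot: [3.141, -0.003, 0.003]
force: [-0.5, -0.1, 0.2]
width: 0.003
```

>>> {"op": "jog_arm", "data": {"commands": "0.3 -0.058 0 0 0 0 -0.0179; 0.3 -0.058 0 0 0 0 -0.0179; 0.3 -0.058 0 0 0 0 -0.0179; 0.3 -0.058 0 0 0 0 -0.0179; 0.3 -0.058 0 0 0 0 -0.0179"}}

```text
clock: 39.95
position: [0.4794, -0.2984, 0.1559]
ee_rot: [-3.015, 0.882, 0.003]
force: [-0.7, -0.2, 0.2]
width: 0.342
```

>>> {"op": "jog_arm", "data": {"commands": "0.3 -0.058 0 0 0 0 -0.0179; 0.3 -0.058 0 0 0 0 -0.0179; 0.3 -0.058 0 0 0 0 -0.0179; 0.3 -0.058 0 0 0 0 -0.0179; 0.3 -0.058 0 0 0 0 -0.0179"}}

```text
clock: 40.45
position: [0.3924, -0.2984, 0.1561]
ee_rot: [2.652, -1.684, -0.003]
force: [0.6, 0.1, 0.3]
width: 0.355
```

>>> {"op": "jog_arm", "data": {"commands": "0.3 0 0 0 0 0 0; 0.3 0 0 0 0 0 0; 0.3 0 0 0 0 0 0; 0.3 0 0 0 0 0 0; 0.3 0 0 0 0 0 0"}}

```text
clock: 40.95
position: [0.3943, -0.299, 0.1571]
ee_rot: [2.657, -1.676, 0.0]
force: [-0.7, 0.0, -0.2]
width: 0.348
```

```bash
python3 - <<'E'
from h import *
pose(); d=grab('wrist'); pegs(d)
a0=214.7; 
p=lambda a:AX+.133*np.array([np.cos(np.radians(a)),np.sin(np.radians(a))])
print(p(a0))
for k in range(4):
    print(';'.join(' 0.7 %.4f %.4f 0 0 0 0.0125'%tuple((p(a0+4.5*(i+1))-p(a0+4.5*i))/.3) for i in range(5*k,5*k+5)))
E
```

```text
t 40.95 tcp [ 0.3943 -0.299   0.1571] jaw -64.5 zax [-0. -0. -1.] w 32.0 F [-0.7  0.  -0.2] q [-0.19  0.43  0.99  2.03 -0.45  0.92 -0.08]
peg 793 [514.  50.] [ 0.5568 -0.3434] ang 294.0 r 0.1311
peg 747 [ 84. 125.] [ 0.409  -0.1286] ang 134.9 r 0.134
peg 378 [321. 258.] [ 0.393 -0.298] ang 213.9 r 0.1332
[ 0.39415484 -0.29931418]
 0.7 0.0209 -0.0278 0 0 0 0.0125; 0.7 0.0230 -0.0261 0 0 0 0.0125; 0.7 0.0250 -0.0242 0 0 0 0.0125; 0.7 0.0268 -0.0222 0 0 0 0.0125; 0.7 0.0285 -0.0200 0 0 0 0.0125
 0.7 0.0300 -0.0177 0 0 0 0.0125; 0.7 0.0313 -0.0153 0 0 0 0.0125; 0.7 0.0324 -0.0128 0 0 0 0.0125; 0.7 0.0333 -0.0102 0 0 0 0.0125; 0.7 0.0340 -0.0076 0 0 0 0.0125
 0.7 0.0345 -0.0049 0 0 0 0.0125; 0.7 0.0347 -0.0022 0 0 0 0.0125; 0.7 0.0348 0.0006 0 0 0 0.0125; 0.7 0.0347 0.0033 0 0 0 0.0125; 0.7 0.0343 0.0060 0 0 0 0.0125
 0.7 0.0337 0.0087 0 0 0 0.0125; 0.7 0.0329 0.0113 0 0 0 0.0125; 0.7 0.0319 0.0139 0 0 0 0.0125; 0.7 0.0307 0.0163 0 0 0 0.0125; 0.7 0.0294 0.0187 0 0 0 0.0125
```

>>> {"op": "jog_arm", "data": {"commands": "0.3 0 0 -0.07 0 0 0; 0.3 0 0 -0.07 0 0 0; 0.3 0 0 -0.07 0 0 0; 0.3 0 0 -0.033 0 0 0; 0.3 0 0 0 0 0 0"}}

```text
clock: 41.5
position: [0.3932, -0.2987, 0.0835]
ee_rot: [2.656, -1.678, -0.003]
force: [-0.6, -0.6, 1.0]
width: 0.35
```

>>> {"op": "jog_arm", "data": {"commands": "0.7 0 0 0 0 0 0; 0.7 0 0 0 0 0 0; 0.7 0 0 0 0 0 0; 0.7 0 0 0 0 0 0; 0.7 0 0 0 0 0 0"}}

```text
clock: 42.0
position: [0.394, -0.299, 0.0846]
ee_rot: [-2.656, 1.677, -0.001]
force: [-0.1, -0.2, 0.1]
width: 0.156
```

>>> {"op": "jog_arm", "data": {"commands": "0.7 0.0209 -0.0278 0 0 0 0.0125; 0.7 0.0230 -0.0261 0 0 0 0.0125; 0.7 0.0250 -0.0242 0 0 0 0.0125; 0.7 0.0268 -0.0222 0 0 0 0.0125; 0.7 0.0285 -0.0200 0 0 0 0.0125"}}

```text
clock: 42.5
position: [0.4312, -0.3351, 0.0843]
ee_rot: [-2.934, 1.122, 0.001]
force: [-0.4, 0.7, 1.3]
width: 0.15
```

```bash
python3 - <<'E'
from h import *
pose(); d=grab('top'); pegs(d)
E
```

```text
t 42.5 tcp [ 0.4312 -0.3351  0.0843] jaw -41.9 zax [-0.  0. -1.] w 13.8 F [-0.4  0.7  1.3] q [ 0.05  0.56  0.73  1.97 -0.51  0.81  0.34]
peg 30 [450. 238.] [ 0.5999 -0.314 ] ang 316.8 r 0.1321
peg 17 [362. 265.] [ 0.5338 -0.0959] ang 76.7 r 0.1312
```

>>> {"op": "jog_arm", "data": {"commands": "0.7 0.0300 -0.0177 0 0 0 0.0125; 0.7 0.0313 -0.0153 0 0 0 0.0125; 0.7 0.0324 -0.0128 0 0 0 0.0125; 0.7 0.0333 -0.0102 0 0 0 0.0125; 0.7 0.0340 -0.0076 0 0 0 0.0125"}}

```text
clock: 43.05
position: [0.4791, -0.3541, 0.0842]
ee_rot: [-3.096, 0.531, 0.001]
force: [-0.3, 1.3, 1.5]
width: 0.153
```

>>> {"op": "jog_arm", "data": {"commands": "0.7 0.0345 -0.0049 0 0 0 0.0125; 0.7 0.0347 -0.0022 0 0 0 0.0125; 0.7 0.0348 0.0006 0 0 0 0.0125; 0.7 0.0347 0.0033 0 0 0 0.0125; 0.7 0.0343 0.0060 0 0 0 0.0125"}}

```text
clock: 43.55
position: [0.5311, -0.3532, 0.0842]
ee_rot: [-3.14, -0.083, 0.001]
force: [-1.4, 0.7, -0.2]
width: 0.148
```

>>> {"op": "jog_arm", "data": {"commands": "0.7 0.0337 0.0087 0 0 0 0.0125; 0.7 0.0329 0.0113 0 0 0 0.0125; 0.7 0.0319 0.0139 0 0 0 0.0125; 0.7 0.0307 0.0163 0 0 0 0.0125; 0.7 0.0294 0.0187 0 0 0 0.0125"}}

```text
clock: 44.05
position: [0.5786, -0.3326, 0.0841]
ee_rot: [3.064, 0.694, -0.001]
force: [-0.5, 0.1, 0.7]
width: 0.15
```

>>> {"op": "jog_arm", "data": {"commands": "0.7 0 0 0 0 0 0; 0.7 0 0 0 0 0 0; 0.7 0 0 0 0 0 0; 0.7 0 0 0 0 0 0; 0.7 0 0 0 0 0 0"}}

```text
clock: 44.55
position: [0.5784, -0.3331, 0.0843]
ee_rot: [3.065, 0.69, -0.0]
force: [-0.3, 0.0, -0.1]
width: 0.15
```

```bash
python3 - <<'E'
from h import *
pose(); d=grab('top','t13.png'); pegs(d); pan(d); lids(d)
E
```

```text
t 44.55 tcp [ 0.5784 -0.3331  0.0843] jaw 25.4 zax [-0. -0. -1.] w 13.8 F [-0.3  0.  -0.1] q [ 0.19  0.66  0.39  1.63 -0.3   0.91  1.14]
peg 26 [390. 229.] [ 0.624  -0.1665] ang 25.3 r 0.1333
pan blob 337 [ 0.006 -0.008] [0.037 0.052] h 0.04
pan blob 169 [-0.005 -0.042] [ 0.026 -0.012] h 0.041
pan blob 164 [-0.036  0.022] [-0.006  0.052] h 0.04
pan blob 173 [-0.036 -0.014] [-0.005  0.017] h 0.041
lid% 0.045: 36 100 42 100 48 100 54 100 60 100 66 100 72 100 78 100 84 100 90 100 318 100 324 100 330 100 336 100 342 100 348 100 
lid% 0.095: 0 100 6 100 12 100 18 100 24 97 30 100 36 100 48 100 54 100 60 100 66 100 72 100 78 100 84 100 90 100 96 100 108 82 324 100 330 100 336 100 342 100 348 100 354 100
```

>>> {"op": "jog_arm", "data": {"commands": "0.3 0 0 0 0 0 0; 0.3 0 0 0 0 0 0; 0.3 0 0 0.08 0 0 0; 0.3 0 0 0.08 0 0 0; 0.3 0 0 0.08 0 0 0"}}

```text
clock: 45.1
position: [0.5787, -0.3327, 0.157]
ee_rot: [-3.064, -0.692, 0.001]
force: [0.2, -0.5, 0.5]
width: 0.351
```

>>> {"op": "jog_arm", "data": {"commands": "1 -0.0588 0.0274 0 0 0 -0.0196; 1 -0.0588 0.0274 0 0 0 -0.0196; 1 -0.0588 0.0274 0 0 0 -0.0196; 1 -0.0588 0.0274 0 0 0 -0.0196; 1 -0.0588 0.0274 0 0 0 -0.0196"}}

```text
clock: 45.6
position: [0.4899, -0.2912, 0.1564]
ee_rot: [-3.129, 0.277, -0.001]
force: [0.4, 0.4, -0.3]
width: 0.008
```

>>> {"op": "jog_arm", "data": {"commands": "1 -0.0588 0.0274 0 0 0 -0.0196; 1 -0.0588 0.0274 0 0 0 -0.0196; 1 -0.0588 0.0274 0 0 0 -0.0196; 1 -0.0588 0.0274 0 0 0 -0.0196; 1 -0.0588 0.0274 0 0 0 -0.0196"}}

```text
clock: 46.1
position: [0.4018, -0.2501, 0.1564]
ee_rot: [-2.898, 1.213, -0.0]
force: [0.3, -0.1, 0.4]
width: 0.004
```

>>> {"op": "jog_arm", "data": {"commands": "1 0 0 -0.09 0 0 0; 1 0 0 -0.09 0 0 0; 1 0 0 -0.07 0 0 0; 1 0 0 0 0 0 0; 1 0 0 0 0 0 0"}}

```text
clock: 46.6
position: [0.4024, -0.2507, 0.0817]
ee_rot: [2.901, -1.206, -0.001]
force: [0.5, 0.1, 0.4]
width: 0.005
```

>>> {"op": "jog_arm", "data": {"commands": "1 0 0 -0.0033 0 0 0; 1 0 0 -0.0033 0 0 0; 1 0 0 -0.0033 0 0 0; 1 0 0 -0.0033 0 0 0; 1 0 0 0 0 0 0"}}

```text
clock: 47.1
position: [0.4025, -0.2504, 0.0774]
ee_rot: [-2.901, 1.205, -0.0]
force: [0.6, -0.7, 0.4]
width: 0.002
```

```bash
python3 - <<'E'
from h import *
pose(); d=grab('top','t14.png'); pegs(d); d=grab('wrist','w14.png')
E
```

```text
t 47.1 tcp [ 0.4025 -0.2504  0.0774] jaw -45.1 zax [ 0.  0. -1.] w 0.2 F [ 0.6 -0.7  0.4] q [-0.08  0.46  0.71  2.14 -0.47  0.69  0.15]
peg 25 [390. 229.] [ 0.6236 -0.1667] ang 25.4 r 0.1329
peg 31 [457. 247.] [ 0.5793 -0.3329] ang 304.7 r 0.133
peg 13 [384. 322.] [ 0.396  -0.1457] ang 144.1 r 0.1327
```

View pics/w14.png

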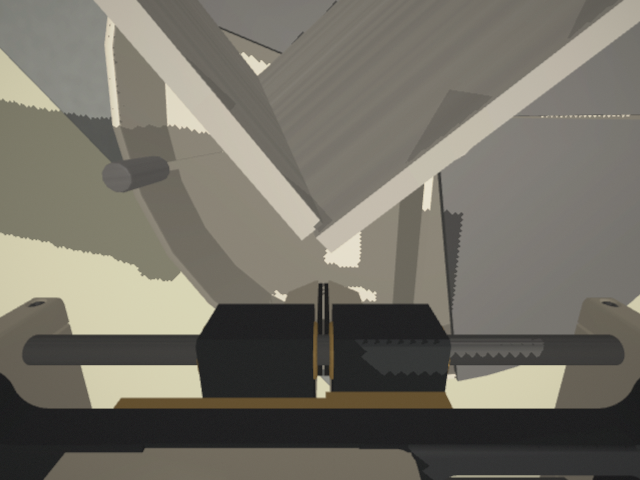

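The wrist view shows bare floor under the closed fingers (323,300), with peg B at (135,172) and the chute corner at (320,230). I press down carefully to see whether a lid is really there.

>>> {"op": "jog_arm", "data": {"commands": "1 0 0 -0.0033 0 0 0; 1 0 0 -0.0033 0 0 0; 1 0 0 -0.0033 0 0 0; 1 0 0 -0.0033 0 0 0; 1 0 0 0 0 0 0"}}

```text
clock: 47.7
position: [0.4024, -0.2504, 0.0732]
ee_rot: [2.901, -1.205, -0.0]
force: [0.6, 0.1, 0.3]
width: 0.005
```

>>> {"op": "jog_arm", "data": {"commands": "1 0 0 -0.0033 0 0 0; 1 0 0 -0.0033 0 0 0; 1 0 0 -0.0033 0 0 0; 1 0 0 0 0 0 0; 1 0 0 0 0 0 0"}}

```text
clock: 48.2
position: [0.4024, -0.2505, 0.0704]
ee_rot: [2.901, -1.205, 0.0]
force: [-0.2, 0.9, 0.2]
width: 0.003
```

>>> {"op": "jog_arm", "data": {"commands": "1 0 0 -0.0033 0 0 0; 1 0 0 -0.0033 0 0 0; 1 0 0 -0.0033 0 0 0; 1 0 0 -0.0033 0 0 0; 1 0 0 0 0 0 0"}}

```text
clock: 48.7
position: [0.4023, -0.2504, 0.0663]
ee_rot: [2.901, -1.205, -0.0]
force: [0.2, -0.4, -0.4]
width: 0.01
```

>>> {"op": "jog_arm", "data": {"commands": "1 0 0 -0.0033 0 0 0; 1 0 0 -0.0033 0 0 0; 1 0 0 -0.0033 0 0 0; 1 0 0 -0.0033 0 0 0; 1 0 0 0 0 0 0"}}

```text
clock: 49.2
position: [0.4024, -0.2504, 0.0624]
ee_rot: [2.901, -1.205, -0.0]
force: [-0.7, 0.3, 0.2]
width: 0.007
```

No lid resists the fingers at either place: neither under the drawn lid between pegs A and B, nor over the drawn gap between B and D. So the lids as drawn are only looks. They sit exactly 90° off the pegs and dividers.

The pegs and dividers match the text: gaps of 80/80/80/120°, with the open compartment in the 120° gap. That reading also has the start position well away from the chute. I go by the pegs, which puts the open middle at 84.7° now, against a chute direction of 84.2°.

Next is the handle.

>>> {"op": "jog_arm", "data": {"commands": "0.48 0 0 0.12 0 0 0; 0.48 0 0 0.13 0 0 0; 0.48 0 0 0.13 0 0 0; 0.48 0 0 0.13 0 0 0; 0.48 0 0 0.13 0 0 0"}}

```text
clock: 49.7
position: [0.402, -0.2505, 0.256]
ee_rot: [2.901, -1.206, -0.0]
force: [0.9, -0.1, 0.8]
width: 0.261
```

>>> {"op": "jog_arm", "data": {"commands": "0.48 0.0442 0.108 0 0 0 -0.0141; 0.48 0.0442 0.108 0 0 0 -0.0141; 0.48 0.0442 0.108 0 0 0 -0.0141; 0.48 0.0442 0.108 0 0 0 -0.0141; 0.48 0.0442 0.108 0 0 0 -0.0141"}}

```text
clock: 50.2
position: [0.469, -0.087, 0.2546]
ee_rot: [-2.562, 1.817, 0.0]
force: [0.2, -0.3, -0.4]
width: 0.259
```

>>> {"op": "jog_arm", "data": {"commands": "0.48 0.0442 0.108 0 0 0 -0.0141; 0.48 0.0442 0.108 0 0 0 -0.0141; 0.48 0.0442 0.108 0 0 0 -0.0141; 0.48 0.0442 0.108 0 0 0 -0.0141; 0.48 0.0442 0.108 0 0 0 -0.0141"}}

```text
clock: 50.7
position: [0.5353, 0.075, 0.2545]
ee_rot: [-2.101, 2.336, 0.0]
force: [-0.1, -0.1, 0.8]
width: 0.259
```

>>> {"op": "jog_arm", "data": {"commands": "0.48 0 0 0 0 0 0; 0.48 0 0 0 0 0 0; 0.48 0 0 0 0 0 0; 0.48 0 0 0 0 0 0; 0.48 0 0 0 0 0 0"}}

```text
clock: 51.2
position: [0.5349, 0.0726, 0.2547]
ee_rot: [-2.103, 2.333, 0.0]
force: [-0.5, -1.5, 0.1]
width: 0.258
```

```bash
python3 - <<'E'
from h import *
pose(); d=grab('top','t15.png'); pegs(d)
d=grab('wrist','w15.png'); P=cloud(d); im=d['pixels'].astype(int)
m=(im.max(2)<60)&(P[...,2]>.17)&(P[...,2]<.205)&(abs(P[...,0]-.535)<.08)&(abs(P[...,1]-.07)<.04)
q=P[m]; print(len(q),np.percentile(q,[2,50,98],axis=0).round(4))
E
```

```text
t 51.2 tcp [0.5349 0.0726 0.2547] jaw -95.9 zax [ 0.     0.001 -1.   ] w 23.8 F [-0.5 -1.5  0.1] q [-0.93  0.36  0.94  1.79 -0.32  1.15 -1.56]
peg 27 [390. 230.] [ 0.6245 -0.1665] ang 25.3 r 0.1338
peg 31 [457. 247.] [ 0.5802 -0.3326] ang 305.1 r 0.1333
peg 27 [455. 315.] [ 0.4101 -0.3181] ang 225.3 r 0.1329
peg 24 [385. 322.] [ 0.3944 -0.1469] ang 144.9 r 0.1333
1499 [[0.4953 0.0665 0.191 ]
 [0.5404 0.0735 0.1935]
 [0.5773 0.0806 0.1951]]
```

View pics/w15.png

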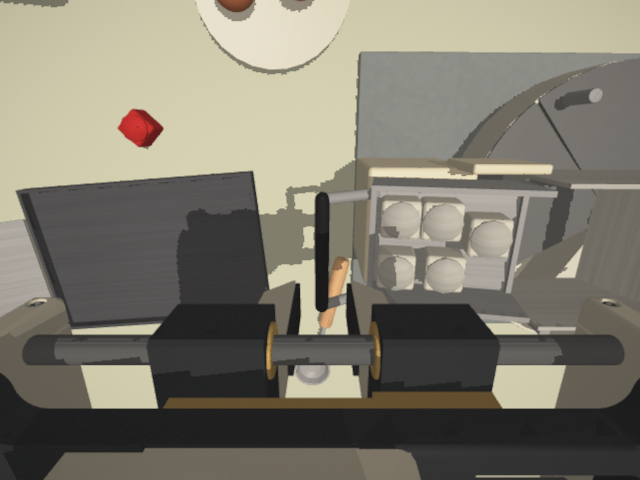

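>>> {"op": "jog_arm", "data": {"commands": "0.48 0.002 0.002 -0.07 0 0 0; 0.48 0 0 -0.07 0 0 0; 0.48 0 0 -0.07 0 0 0; 0.48 0 0 -0.045 0 0 0; 0.48 0 0 0 0 0 0"}}

```text
clock: 51.8
position: [0.5346, 0.074, 0.1766]
ee_rot: [2.103, -2.331, -0.002]
force: [-0.8, 0.4, 0.5]
width: 0.262
```

>>> {"op": "jog_arm", "data": {"commands": "1 0 0 0 0 0 0; 1 0 0 0 0 0 0; 1 0 0 0 0 0 0; 1 0 0 0 0 0 0; 1 0 0 0 0 0 0", "force": 20}}

```text
clock: 52.3
position: [0.5363, 0.0736, 0.1789]
ee_rot: [-2.103, 2.332, -0.002]
force: [-0.8, -3.2, 7.2]
width: 0.1
```

```bash
python3 - <<'E'
from h import *
pose()
f=lambda a:np.array([.163*np.cos(np.radians(a)),.163*np.sin(np.radians(a))])
for k in range(4):
    r=[]
    for i in range(5*k,5*k+5):
        dt,dz=(f(13.5+4.55*(i+1))-f(13.5+4.55*i))/.3; r.append('1 %.4f %.4f %.4f 0 0 0'%(dt*.0995,dt*.995,dz))
    print('; '.join(r))
E
```

```text
t 52.3 tcp [0.5363 0.0736 0.1789] jaw -95.9 zax [ 0.002 -0.    -1.   ] w 9.2 F [-0.8 -3.2  7.2] q [-0.87  0.44  0.88  1.89 -0.41  1.   -1.48]
1 -0.0012 -0.0117 0.0415 0 0 0; 1 -0.0015 -0.0149 0.0405 0 0 0; 1 -0.0018 -0.0181 0.0391 0 0 0; 1 -0.0021 -0.0211 0.0376 0 0 0; 1 -0.0024 -0.0240 0.0358 0 0 0
1 -0.0027 -0.0267 0.0337 0 0 0; 1 -0.0029 -0.0293 0.0315 0 0 0; 1 -0.0032 -0.0317 0.0291 0 0 0; 1 -0.0034 -0.0339 0.0265 0 0 0; 1 -0.0036 -0.0359 0.0237 0 0 0
1 -0.0038 -0.0376 0.0207 0 0 0; 1 -0.0039 -0.0392 0.0177 0 0 0; 1 -0.0040 -0.0404 0.0145 0 0 0; 1 -0.0041 -0.0414 0.0112 0 0 0; 1 -0.0042 -0.0422 0.0079 0 0 0
1 -0.0043 -0.0427 0.0045 0 0 0; 1 -0.0043 -0.0429 0.0011 0 0 0; 1 -0.0043 -0.0429 -0.0024 0 0 0; 1 -0.0043 -0.0425 -0.0058 0 0 0; 1 -0.0042 -0.0419 -0.0091 0 0 0
```

>>> {"op": "jog_arm", "data": {"commands": "1 -0.0012 -0.0117 0.0415 0 0 0; 1 -0.0015 -0.0149 0.0405 0 0 0; 1 -0.0018 -0.0181 0.0391 0 0 0; 1 -0.0021 -0.0211 0.0376 0 0 0; 1 -0.0024 -0.0240 0.0358 0 0 0"}}

```text
clock: 52.8
position: [0.5333, 0.0475, 0.2375]
ee_rot: [-2.105, 2.33, 0.0]
force: [5.1, 0.9, -1.8]
width: 0.098
```

>>> {"op": "jog_arm", "data": {"commands": "1 -0.0027 -0.0267 0.0337 0 0 0; 1 -0.0029 -0.0293 0.0315 0 0 0; 1 -0.0032 -0.0317 0.0291 0 0 0; 1 -0.0034 -0.0339 0.0265 0 0 0; 1 -0.0036 -0.0359 0.0237 0 0 0"}}

```text
clock: 53.3
position: [0.5284, 0.0022, 0.2813]
ee_rot: [-2.106, 2.327, 0.004]
force: [0.0, 8.5, 8.1]
width: 0.099
```

```bash
python3 - <<'E'
from h import *
pose(); d=grab('top'); pegs(d)
E
```

```text
t 53.3 tcp [0.5284 0.0022 0.2813] jaw -95.7 zax [ 0.001  0.004 -1.   ] w 9.1 F [0.  8.5 8.1] q [-0.84  0.31  0.97  1.78 -0.28  1.2  -1.46]
peg 26 [390. 229.] [ 0.624  -0.1665] ang 25.3 r 0.1334
peg 30 [457. 247.] [ 0.5794 -0.3316] ang 305.1 r 0.132
peg 30 [455. 316.] [ 0.41   -0.3177] ang 225.2 r 0.1327
peg 24 [385. 322.] [ 0.3946 -0.1467] ang 144.8 r 0.1333
```

>>> {"op": "jog_arm", "data": {"commands": "1 -0.0036 -0.0346 0.0230 0 0 0; 1 -0.0039 -0.0382 0.0197 0 0 0; 1 -0.0040 -0.0400 0.0155 0 0 0; 1 -0.0041 -0.0414 0.0112 0 0 0; 1 -0.0042 -0.0422 0.0079 0 0 0"}}

```text
clock: 53.85
position: [0.5215, -0.0596, 0.3036]
ee_rot: [2.105, -2.332, -0.002]
force: [-0.9, 2.1, 1.0]
width: 0.097
```

>>> {"op": "jog_arm", "data": {"commands": "1 -0.0043 -0.0427 0.0045 0 0 0; 1 -0.0043 -0.0429 0.0011 0 0 0; 1 -0.0043 -0.0429 -0.0024 0 0 0; 1 -0.0043 -0.0425 -0.0058 0 0 0; 1 -0.0042 -0.0419 -0.0091 0 0 0"}}

```text
clock: 54.35
position: [0.5145, -0.1242, 0.2988]
ee_rot: [2.103, -2.332, -0.003]
force: [-4.3, 1.6, -0.7]
width: 0.104
```

>>> {"op": "jog_arm", "data": {"commands": "1 0 0 0 0 0 0; 1 0 0 0 0 0 0; 1 0 0 0 0 0 0; 1 0 0 0 0 0 0; 1 0 0 0 0 0 0"}}

```text
clock: 54.85
position: [0.5147, -0.1231, 0.2991]
ee_rot: [2.103, -2.331, -0.002]
force: [-7.1, -0.8, 4.2]
width: 0.095
```

```bash
python3 - <<'E'
from h import *
s,_=pose(); h=np.array([.5035,-.2236])+.1445*np.array([.0995,.995]); t=(s['position'][:2]-h)@[.0995,.995]; z=s['position'][2]+.010-.150
print('handle angle',np.degrees(np.arctan2(z,t))-13.5, np.hypot(z,t))
d=grab('scene','s16.png'); im=d['pixels']; b=cv2.resize(im[60:300,165:425],None,fx=2.6,fy=2.5); cv2.imwrite('pics/s16c.png',b[:,:,::-1])
E
```

```text
t 54.85 tcp [ 0.5147 -0.1231  0.2991] jaw -95.9 zax [-0.003 -0.    -1.   ] w 8.8 F [-7.1 -0.8  4.2] q [-0.62  0.3   1.    1.75 -0.27  1.24 -1.23]
handle angle 91.73945446813839 0.16494112382974072
```

View pics/s16c.png

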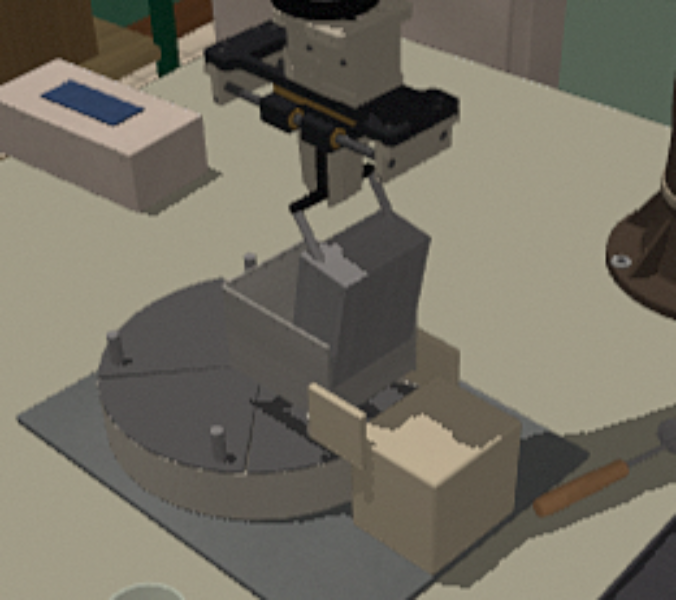

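>>> {"op": "jog_arm", "data": {"commands": "1 0 0 0 0 0 0; 1 0 0 0 0 0 0; 1 0 0 0 0 0 0; 1 0 0 0 0 0 0; 1 0 0 0 0 0 0"}}

```text
clock: 55.4
position: [0.5147, -0.123, 0.2991]
ee_rot: [2.103, -2.331, -0.002]
force: [-7.1, 0.4, 4.1]
width: 0.103
```

>>> {"op": "jog_arm", "data": {"commands": "1 0.0042 0.0419 0.0091 0 0 0; 1 0.0043 0.0425 0.0058 0 0 0; 1 0.0043 0.0429 0.0024 0 0 0; 1 0.0043 0.0429 -0.0011 0 0 0; 1 0.0043 0.0427 -0.0045 0 0 0"}}

```text
clock: 55.9
position: [0.5225, -0.0576, 0.3028]
ee_rot: [-2.106, 2.331, -0.0]
force: [-1.6, -1.1, -2.7]
width: 0.099
```

```bash
python3 - <<'E'
from h import *
pose(); d=grab('top','t17.png'); im=d['pixels']; b=cv2.resize(im[205:365,280:490],None,fx=3.6,fy=3.6,interpolation=cv2.INTER_CUBIC); cv2.imwrite('pics/t17c.png',b[:,:,::-1]); pegs(d)
P=cloud(d); print(np.round(P[240:296:4,366:412:4,2]*1000).astype(int))
E
```

```text
t 55.9 tcp [ 0.5225 -0.0576  0.3028] jaw -95.8 zax [ 0. -0. -1.] w 9.2 F [-1.6 -1.1 -2.7] q [-0.75  0.29  0.99  1.75 -0.25  1.24 -1.37]
peg 30 [457. 247.] [ 0.5796 -0.3323] ang 305.0 r 0.1327
peg 28 [455. 316.] [ 0.4103 -0.3174] ang 225.2 r 0.1322
peg 23 [385. 322.] [ 0.3946 -0.147 ] ang 144.9 r 0.1331
[[744 743 740 733 731 732 730 410 408 412  69  69]
 [746 744 739 734 730 732 728 411 410 414  67  74]
 [749 744 740 735 728 727 414 414 409 410 188 191]
 [752 746 739 735 727 724 415 412 411 413 163 178]
 [752 748 744 735 723 717 417 410 411 411 164 178]
 [752 747 740 733 722 384 414 415 414 414 166 186]
 [751 751 743 734 719  75 403 415 406 414 167 182]
 [753 750 743 733 716  72  74 114 132 149 165 184]
 [752 749 742 731  70  74  73 107 131 150 174 189]
 [756 750 741 733  76  69  72 112 137 149 168 186]
 [759 751 742 730  67  68  76 122 136 153 170 193]
 [758 751 740 717  71  70  72 119 135 153 176 190]
 [757 750 741 203 196  77  72 117 143 155 176 192]
 [757 750 736 144 155 160 167 173 178 185 194 202]]
```

View pics/t17c.png

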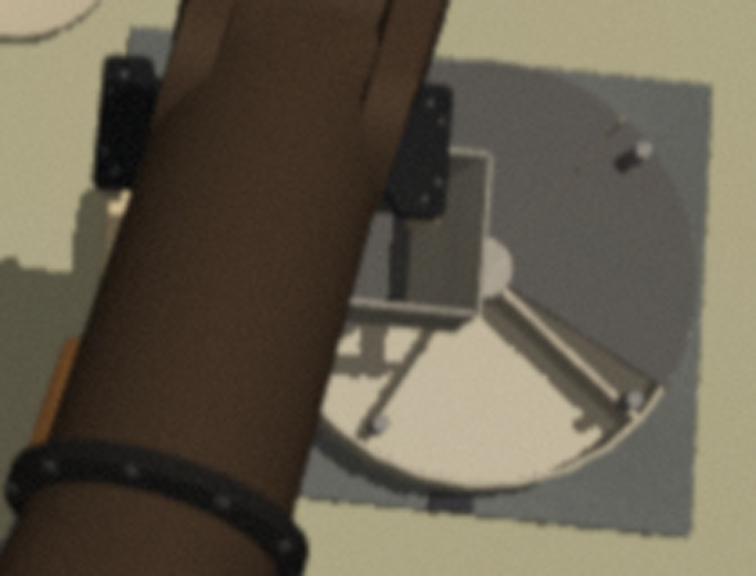

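>>> {"op": "jog_arm", "data": {"commands": "1 0.0042 0.0422 -0.0079 0 0 0; 1 0.0041 0.0414 -0.0112 0 0 0; 1 0.0040 0.0402 -0.0150 0 0 0; 1 0.0039 0.0387 -0.0187 0 0 0; 1 0.0038 0.0371 -0.0217 0 0 0"}}

```text
clock: 56.45
position: [0.5292, 0.0022, 0.2804]
ee_rot: [-2.104, 2.331, -0.002]
force: [3.2, -0.7, 1.2]
width: 0.098
```

>>> {"op": "jog_arm", "data": {"commands": "1 0.0036 0.0350 -0.0245 0 0 0; 1 0.0034 0.0334 -0.0270 0 0 0; 1 0.0032 0.0317 -0.0291 0 0 0; 1 0.0029 0.0293 -0.0315 0 0 0; 1 0.0027 0.0267 -0.0337 0 0 0"}}

```text
clock: 56.95
position: [0.5338, 0.0482, 0.2362]
ee_rot: [-2.104, 2.332, -0.002]
force: [5.9, -1.4, -0.3]
width: 0.1
```

>>> {"op": "jog_arm", "data": {"commands": "1 0.0024 0.0240 -0.0358 0 0 0; 1 0.0021 0.0211 -0.0376 0 0 0; 1 0.0018 0.0181 -0.0391 0 0 0; 1 0.0015 0.0149 -0.0405 0 0 0; 1 0.0012 0.0117 -0.0415 0 0 0"}}

```text
clock: 57.45
position: [0.5366, 0.0738, 0.1781]
ee_rot: [2.104, -2.333, 0.004]
force: [-2.0, -13.6, 30.5]
width: 0.1
```

>>> {"op": "jog_arm", "data": {"commands": "1 0 0 0 0 0 0; 1 0 0 0 0 0 0; 1 0 0 0 0 0 0; 1 0 0 0 0 0 0; 1 0 0 0 0 0 0"}}

```text
clock: 57.95
position: [0.5363, 0.0734, 0.178]
ee_rot: [2.103, -2.334, 0.004]
force: [6.2, -4.6, -3.2]
width: 0.102
```

```bash
python3 - <<'E'
from h import *
pose()
E
```

```text
t 57.95 tcp [0.5363 0.0734 0.178 ] jaw -96.0 zax [ 0.001 -0.002 -1.   ] w 9.4 F [ 6.2 -4.6 -3.2] q [-0.87  0.45  0.88  1.89 -0.41  0.99 -1.48]
```

Pan is home. I release, raise and look into the pan and chute.

>>> {"op": "jog_arm", "data": {"commands": "0.48 0 0 0 0 0 0; 0.48 0 0 0 0 0 0; 0.48 0 0 0 0 0 0; 0.48 0 0 0.1 0 0 0; 0.48 0 0 0.15 0 0 0"}}

```text
clock: 58.45
position: [0.5336, 0.075, 0.2521]
ee_rot: [2.101, -2.328, -0.004]
force: [0.9, 0.4, 1.7]
width: 0.262
```

>>> {"op": "jog_arm", "data": {"commands": "0.48 -0.06 0.05 0.06 0 0 0; 0.48 -0.06 0.05 0.06 0 0 0; 0.48 -0.06 0.05 0 0 0 0; 0.48 -0.06 0.05 0 0 0 0; 0.48 -0.06 0.05 0 0 0 0"}}

```text
clock: 58.95
position: [0.4445, 0.1504, 0.2893]
ee_rot: [2.105, -2.332, -0.001]
force: [0.1, -0.8, 0.9]
width: 0.256
```

```bash
python3 - <<'E'
from h import *
pose(); d=grab('top','t18.png'); im=d['pixels']; b=cv2.resize(im[205:365,280:490],None,fx=3.6,fy=3.6,interpolation=cv2.INTER_CUBIC); cv2.imwrite('pics/t18c.png',b[:,:,::-1]); pegs(d); pan(d); jars(d)
P=cloud(d); print(np.round(P[240:296:4,352:412:4,2]*1000).astype(int))
R=np.array([[.995,.0995],[-.0995,.995]]);L=(P[...,:2]-AX)@R; q=L[(P[...,2]>.18)&(P[...,2]<.2)&(L[...,1]>.27)&(L[...,1]<.33)&(abs(L[...,0])<.05)]; print('handle',len(q),np.median(q,0)); print('handle z',np.median(P[...,2][(L[...,1]>.298)&(L[...,1]<.308)&(abs(L[...,0])<.03)]))
E
```

```text
t 58.95 tcp [0.4445 0.1504 0.2893] jaw -95.9 zax [-0.001  0.    -1.   ] w 23.5 F [ 0.1 -0.8  0.9] q [-1.29  0.15  0.99  1.89 -0.13  1.17 -1.92]
peg 27 [390. 230.] [ 0.6237 -0.1664] ang 25.4 r 0.1331
peg 30 [457. 247.] [ 0.5806 -0.3318] ang 305.5 r 0.1329
peg 28 [455. 316.] [ 0.4096 -0.3172] ang 224.9 r 0.1326
peg 25 [385. 322.] [ 0.3944 -0.1466] ang 144.8 r 0.1335
jar 1012 [135. 285.] [0.4972 0.4705] [121.  59.] 0.0
[[  5   6   9   8  72  72  76  71  17  71  70  75  65  80  74]
 [201 196 156 187 194 197 192 198 196 200  65  75  70  66  71]
 [155 164 164 140 145 149 159 160 162 166 172 174 178 184 186]
 [150 150 157  71  77  70  79 118 118 125 133 134 138 156 176]
 [155 152 159  72  79  74  62  76  76  70  71 115 139 152 177]
 [152 149 147  71  78  82  72  71  71  73  71 116 137 160 178]
 [146 154 147  72  78  86  90  73  75  76  72 122 141 159 173]
 [154 150 144  74  68  78  82  68  73  67  74 126 143 158 174]
 [153 150 143  75  67  76  74  77  70  68  70 121 139 159 181]
 [156 155  71  69  70  77  69  71  72  72  72 128 147 159 178]
 [154 154  69  71  75  70  75  78  71  69  73 129 143 162 183]
 [199 187  72  75  69  73  70  78  66  74  72 124 145 163 183]
 [ 15  67 179 185 193 200 202 198 200  70  71 136 149 164 185]
 [156 158 157 125 127 136 146 151 155 163 171 172 186 191 192]]
handle 158 [0.01646373 0.29719885]
handle z 0.19147252868216133
```

View pics/t18c.png

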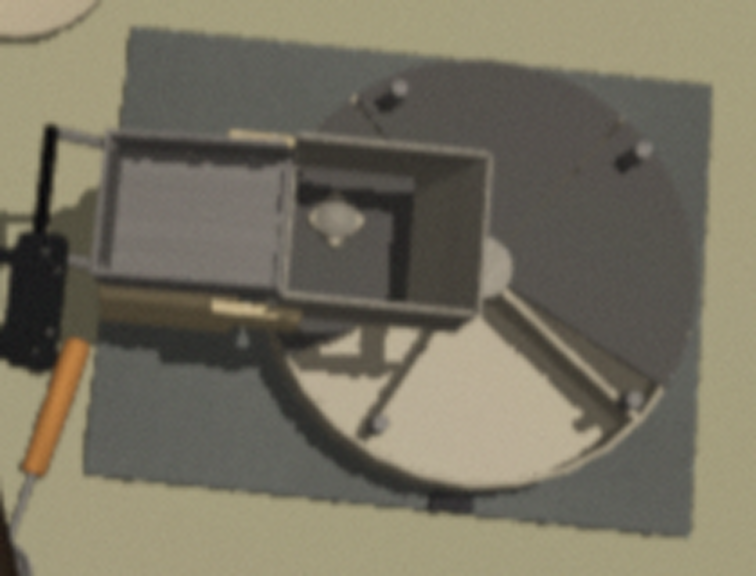

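>>> {"op": "jog_arm", "data": {"commands": "0.3 -0.0078 -0.104 0 0 0 0.00945; 0.3 -0.0078 -0.104 0 0 0 0.00945; 0.3 -0.0078 -0.104 0 0 0 0.00945; 0.3 -0.0078 -0.104 0 0 0 0.00945; 0.3 -0.0078 -0.104 0 0 0 0.00945"}}

```text
clock: 59.5
position: [0.4334, -0.0074, 0.2893]
ee_rot: [-2.429, 1.992, 0.001]
force: [0.8, 0.2, 0.3]
width: 0.35
```

>>> {"op": "jog_arm", "data": {"commands": "0.3 -0.0078 -0.104 0 0 0 0.00945; 0.3 -0.0078 -0.104 0 0 0 0.00945; 0.3 -0.0078 -0.104 0 0 0 0.00945; 0.3 -0.0078 -0.104 0 0 0 0.00945; 0.3 -0.0078 -0.104 0 0 0 0.00945"}}

```text
clock: 60.0
position: [0.4219, -0.1631, 0.2894]
ee_rot: [-2.697, 1.61, 0.001]
force: [0.6, -0.1, -0.3]
width: 0.348
```

>>> {"op": "jog_arm", "data": {"commands": "0.3 -0.0078 -0.104 -0.088 0 0 0.00945; 0.3 -0.0078 -0.104 -0.088 0 0 0.00945; 0.3 -0.0078 -0.104 -0.088 0 0 0.00945; 0.3 -0.0078 -0.104 -0.088 0 0 0.00945; 0.3 -0.0078 -0.104 -0.088 0 0 0.00945"}}

```text
clock: 60.5
position: [0.4102, -0.3193, 0.1558]
ee_rot: [-2.905, 1.194, 0.002]
force: [0.0, -0.8, 0.5]
width: 0.353
```

>>> {"op": "jog_arm", "data": {"commands": "0.3 0 0 0 0 0 0; 0.3 0 0 0 0 0 0; 0.3 0 0 0 0 0 0; 0.3 0 0 0 0 0 0; 0.3 0 0 0 0 0 0"}}

```text
clock: 61.0
position: [0.4116, -0.3172, 0.158]
ee_rot: [-2.905, 1.195, -0.002]
force: [0.0, -0.2, -0.3]
width: 0.35
```

```bash
python3 - <<'E'
from h import *
s,_=pose(); d=grab('wrist'); pegs(d)
p=lambda a:AX+.133*np.array([np.cos(np.radians(a)),np.sin(np.radians(a))])
print('need',(p(225.1)-s['position'][:2]))
def rows(a,b,n):
    st=(b-a)/n; print(a,b); r=['0.7 %.4f %.4f 0 0 0 %.4f'%(*((p(a+st*(i+1))-p(a+st*i))/.3),st/360) for i in range(n)]
    for k in range(0,n,5): print('; '.join(r[k:k+5]))
rows(225.1,213.1,2); rows(213.1,237.1,4); rows(237.1,225.1,2); rows(225.1,314.1,20)
E
```

```text
t 61.0 tcp [ 0.4116 -0.3172  0.158 ] jaw -44.7 zax [ 0.001  0.    -1.   ] w 32.2 F [ 0.  -0.2 -0.3] q [-0.11  0.45  0.92  1.97 -0.44  0.94  0.25]
peg 751 [102.  88.] [ 0.3933 -0.1471] ang 145.2 r 0.1341
peg 756 [537.  91.] [ 0.5776 -0.3314] ang 304.5 r 0.1308
peg 369 [319. 259.] [ 0.4081 -0.3167] ang 224.3 r 0.1333
need [-0.00198861 -0.00060839]
225.1 213.1
0.7 -0.0311 0.0344 0 0 0 -0.0167; 0.7 -0.0273 0.0375 0 0 0 -0.0167
213.1 237.1
0.7 0.0273 -0.0375 0 0 0 0.0167; 0.7 0.0311 -0.0344 0 0 0 0.0167; 0.7 0.0345 -0.0310 0 0 0 0.0167; 0.7 0.0376 -0.0272 0 0 0 0.0167
237.1 225.1
0.7 -0.0376 0.0272 0 0 0 -0.0167; 0.7 -0.0345 0.0310 0 0 0 -0.0167
225.1 314.1
0.7 0.0253 -0.0233 0 0 0 0.0124; 0.7 0.0270 -0.0213 0 0 0 0.0124; 0.7 0.0286 -0.0191 0 0 0 0.0124; 0.7 0.0300 -0.0169 0 0 0 0.0124; 0.7 0.0312 -0.0145 0 0 0 0.0124
0.7 0.0323 -0.0120 0 0 0 0.0124; 0.7 0.0331 -0.0095 0 0 0 0.0124; 0.7 0.0337 -0.0069 0 0 0 0.0124; 0.7 0.0342 -0.0042 0 0 0 0.0124; 0.7 0.0344 -0.0016 0 0 0 0.0124
0.7 0.0344 0.0011 0 0 0 0.0124; 0.7 0.0342 0.0038 0 0 0 0.0124; 0.7 0.0338 0.0064 0 0 0 0.0124; 0.7 0.0332 0.0090 0 0 0 0.0124; 0.7 0.0324 0.0116 0 0 0 0.0124
0.7 0.0314 0.0140 0 0 0 0.0124; 0.7 0.0302 0.0164 0 0 0 0.0124; 0.7 0.0289 0.0187 0 0 0 0.0124; 0.7 0.0273 0.0209 0 0 0 0.0124; 0.7 0.0256 0.0230 0 0 0 0.0124
```

>>> {"op": "jog_arm", "data": {"commands": "0.3 -0.006 -0.002 -0.07 0 0 0; 0.3 0 0 -0.07 0 0 0; 0.3 0 0 -0.07 0 0 0; 0.3 0 0 -0.035 0 0 0; 0.3 0 0 0 0 0 0"}}

```text
clock: 61.55
position: [0.4085, -0.3181, 0.0832]
ee_rot: [-2.904, 1.197, 0.003]
force: [0.1, 0.3, -0.4]
width: 0.353
```

>>> {"op": "jog_arm", "data": {"commands": "0.7 0 0 0 0 0 0; 0.7 0 0 0 0 0 0; 0.7 0 0 0 0 0 0; 0.7 0 0 0 0 0 0; 0.7 0 0 0 0 0 0"}}

```text
clock: 62.05
position: [0.4089, -0.3189, 0.0842]
ee_rot: [-2.904, 1.198, -0.001]
force: [-0.6, -0.4, -0.7]
width: 0.151
```

>>> {"op": "jog_arm", "data": {"commands": "0.7 -0.0311 0.0344 0 0 0 -0.0167; 0.7 -0.0273 0.0375 0 0 0 -0.0167; 0.7 0.0273 -0.0375 0 0 0 0.0167; 0.7 0.0311 -0.0344 0 0 0 0.0167; 0.7 0 0 0 0 0 0"}}

```text
clock: 62.55
position: [0.4103, -0.3204, 0.0845]
ee_rot: [2.904, -1.195, 0.004]
force: [-0.0, -0.5, -0.0]
width: 0.154
```

>>> {"op": "jog_arm", "data": {"commands": "0.7 0.0345 -0.0310 0 0 0 0.0167; 0.7 0.0376 -0.0272 0 0 0 0.0167; 0.7 -0.0376 0.0272 0 0 0 -0.0167; 0.7 -0.0345 0.0310 0 0 0 -0.0167; 0.7 0 0 0 0 0 0"}}

```text
clock: 63.05
position: [0.4068, -0.3172, 0.0835]
ee_rot: [-2.9, 1.205, 0.004]
force: [-0.4, -0.0, 0.6]
width: 0.152
```

```bash
python3 - <<'E'
from h import *
pose(); d=grab('top','t19.png'); pegs(d); jars(d)
P=cloud(d); print(np.round(P[248:288:4,360:400:3,2]*1000).astype(int))
E
```

```text
t 63.05 tcp [ 0.4068 -0.3172  0.0835] jaw -45.1 zax [-0.002  0.002 -1.   ] w 14.0 F [-0.4 -0.   0.6] q [-0.02  0.55  0.82  2.04 -0.56  0.79  0.35]
peg 25 [391. 229.] [ 0.6237 -0.1687] ang 24.5 r 0.1322
peg 30 [458. 247.] [ 0.5778 -0.3334] ang 304.1 r 0.1325
jar 987 [135. 286.] [0.4972 0.4722] [ 56. 121.] 89.5
[[163 136 141 145 151 147 161 155 165 159 163 176 175 179]
 [166  70  70  72  68  73  73 113 116 119 130 129 136 131]
 [158  78  71  66  73  72  73  73  75  68  69  74 119 137]
 [150  74  74  72  72  72  70  75  69  72  72  75 119 134]
 [149  66  75  71  71  73  70  71  75  73  72  67 116 136]
 [141  77  76  68  78  68  67  72  69  72  70  75 125 139]
 [143  72  68  69  71  72  74  79  73  78  72  69 118 139]
 [ 76  72  75  69  74  75  79  74  70  69  73  72 126 142]
 [ 73  75  65  77  70  75  74  74  77  71  73 118 129 140]
 [ 74  71  70  75  70  70  69  70  72  72  75 112 134 143]]
```

The jar on top has dropped: everything inside the chute mouth now reads about 72 mm, so nothing stands above the lid plane. Next I turn the compartment 89° to the front pointer.

>>> {"op": "jog_arm", "data": {"commands": "0.7 0.0253 -0.0233 0 0 0 0.0124; 0.7 0.0270 -0.0213 0 0 0 0.0124; 0.7 0.0286 -0.0191 0 0 0 0.0124; 0.7 0.0300 -0.0169 0 0 0 0.0124; 0.7 0.0312 -0.0145 0 0 0 0.0124"}}

```text
clock: 63.6
position: [0.452, -0.3478, 0.0839]
ee_rot: [-3.082, 0.607, -0.0]
force: [-0.4, 0.6, 0.6]
width: 0.149
```

>>> {"op": "jog_arm", "data": {"commands": "0.7 0.0323 -0.0120 0 0 0 0.0124; 0.7 0.0331 -0.0095 0 0 0 0.0124; 0.7 0.0337 -0.0069 0 0 0 0.0124; 0.7 0.0342 -0.0042 0 0 0 0.0124; 0.7 0.0344 -0.0016 0 0 0 0.0124"}}

```text
clock: 64.1
position: [0.5022, -0.358, 0.0839]
ee_rot: [3.142, 0.001, -0.0]
force: [-0.6, 0.7, 0.4]
width: 0.15
```

>>> {"op": "jog_arm", "data": {"commands": "0.7 0.0344 0.0011 0 0 0 0.0124; 0.7 0.0342 0.0038 0 0 0 0.0124; 0.7 0.0338 0.0064 0 0 0 0.0124; 0.7 0.0332 0.0090 0 0 0 0.0124; 0.7 0.0324 0.0116 0 0 0 0.0124"}}

```text
clock: 64.6
position: [0.5526, -0.3485, 0.0839]
ee_rot: [3.082, 0.609, -0.0]
force: [-0.2, -0.7, -0.4]
width: 0.146
```

>>> {"op": "jog_arm", "data": {"commands": "0.7 0.0314 0.0140 0 0 0 0.0124; 0.7 0.0302 0.0164 0 0 0 0.0124; 0.7 0.0289 0.0187 0 0 0 0.0124; 0.7 0.0273 0.0209 0 0 0 0.0124; 0.7 0.0256 0.0230 0 0 0 0.0124"}}

```text
clock: 65.1
position: [0.5957, -0.3206, 0.0839]
ee_rot: [2.905, 1.193, -0.0]
force: [-1.3, -0.4, 0.1]
width: 0.153
```

>>> {"op": "jog_arm", "data": {"commands": "0.7 0 0 0 0 0 0; 0.7 0 0 0 0 0 0; 0.7 0 0 0 0 0 0; 0.7 0 0 0 0 0 0; 0.7 0 0 0 0 0 0"}}

```text
clock: 65.6
position: [0.5947, -0.3207, 0.084]
ee_rot: [2.909, 1.186, -0.001]
force: [-0.2, -0.7, -0.4]
width: 0.147
```

```bash
python3 - <<'E'
from h import *
s,_=pose(); print('tcp ang',np.degrees(np.arctan2(*(s['position'][:2]-AX)[::-1]))%360)
d=grab('top','t20.png'); pegs(d); P=cloud(d); im=d['pixels'].astype(int)
# pointer: dark spot outside rim on -x side
r=np.hypot(P[...,0]-AX[0],P[...,1]-AX[1]); m=(im.max(2)<62)&(r>.150)&(r<.185)&(P[...,0]<.42)&(P[...,1]>-.27)&(P[...,1]<-.14)&(P[...,2]>.008)
q=P[m]; print('pointer',len(q),q.mean(0), np.degrees(np.arctan2(*(q.mean(0)[:2]-AX)[::-1]))%360)
# plate angle
v=(im.max(2)<130)&(P[...,2]<.02)&(im.max(2)-im.min(2)<30); v[:,:290]=0;v[:,490:]=0;v[:205]=0;v[365:]=0
c,_=cv2.findContours(v.astype(np.uint8),0,1); print(cv2.minAreaRect(max(c,key=cv2.contourArea))[2])
E
```

```text
t 65.6 tcp [ 0.5947 -0.3207  0.084 ] jaw 44.4 zax [-0. -0. -1.] w 13.5 F [-0.2 -0.7 -0.4] q [ 0.19  0.67  0.35  1.61 -0.27  0.92  1.42]
tcp ang 313.22143393902667
peg 25 [383. 233.] [ 0.6139 -0.1489] ang 34.1 r 0.1333
peg 24 [365. 299.] [ 0.4499 -0.1016] ang 113.7 r 0.1332
peg 10 [462. 310.] [ 0.4233 -0.3331] ang 233.8 r 0.1357
pointer 351 [ 0.35121937 -0.15209087  0.75053684] 154.84582187043517
90.0
```

>>> {"op": "jog_arm", "data": {"commands": "0.3 0 0 0 0 0 0; 0.3 0 0 0 0 0 0; 0.3 0 0 0 0 0 0; 0.3 0 0 0.06 0 0 0; 0.3 0 0 0.1 0 0 0"}}

```text
clock: 66.15
position: [0.5938, -0.3194, 0.1304]
ee_rot: [-2.905, -1.187, 0.005]
force: [0.1, -0.2, 0.9]
width: 0.349
```

>>> {"op": "jog_arm", "data": {"commands": "0.3 0 0 0.15 0 0 0; 0.3 0 0 0.15 0 0 0; 0.3 0 0 0.1 0 0 0; 0.3 0 -0.1 0 0 0 0; 0.3 0 -0.1 0 0 0 0"}}

```text
clock: 66.65
position: [0.5963, -0.3801, 0.2538]
ee_rot: [2.905, 1.191, 0.004]
force: [0.2, -0.9, 0.2]
width: 0.347
```

>>> {"op": "jog_arm", "data": {"commands": "0.3 0 -0.1 0 0 0 0; 0.3 0 -0.1 0 0 0 0; 0.3 0 -0.1 0 0 0 0; 0.3 0 0 0 0 0 0; 0.3 0 0 0 0 0 0"}}

```text
clock: 67.15
position: [0.5946, -0.4709, 0.2514]
ee_rot: [-2.909, -1.186, 0.001]
force: [0.1, 0.8, -0.4]
width: 0.352
```

```bash
python3 - <<'E'
from h import *
pose(); d=grab('top','t21.png'); p=pegs(d); pan(d); lids(d); print('ptr',[np.degrees(np.arctan2(*(ray(d,405,344.7,h)[:2]-AX)[::-1])) for h in(.01,.03)])
im=d['pixels']; cv2.imwrite('pics/t21c.png',cv2.resize(im[130:390,150:500],None,fx=2.2,fy=2.2,interpolation=cv2.INTER_CUBIC)[:,:,::-1])
a=cv2.imread('pics/top0.png').astype(int); b=im[:,:,::-1].astype(int)
for n,(x0,y0,x1,y1) in dict(plate=(250,155,318,220),beaker=(340,150,372,192),spoon=(265,295,306,378),red=(210,220,232,243)).items(): print(n,'mean diff',abs(a-b)[y0:y1,x0:x1].mean().round(1))
E
```

```text
t 67.15 tcp [ 0.5946 -0.4709  0.2514] jaw 44.4 zax [-0.001  0.    -1.   ] w 32.4 F [ 0.1  0.8 -0.4] q [ 0.39  0.67  0.42  1.16 -0.26  1.36  1.55]
peg 27 [383. 234.] [ 0.6127 -0.1489] ang 34.4 r 0.1323
peg 29 [452. 240.] [ 0.5951 -0.3186] ang 314.0 r 0.132
peg 24 [365. 300.] [ 0.4495 -0.1024] ang 114.0 r 0.1327
lid% 0.045: 36 100 42 100 48 100 54 100 60 100 66 100 72 100 78 100 84 100 90 100 96 100 102 100 108 100 120 66 126 100 132 100 138 100 144 100 150 100 156 100 162 100 168 100 174 100 180 100 186 100 192 100 198 100 210 0 216 0 222 0 228 24 234 100 240 0 246 0 252 0 258 0 264 0 270 0 276 0 282 0 288 0 294 0 300 0 306 6 312 70 318 0 324 100 330 100 336 100 342 100 348 100 
lid% 0.095: 0 100 6 100 12 100 18 97 24 100 30 96 36 100 48 100 54 100 60 98 66 100 72 100 78 100 84 100 90 100 96 100 108 100 114 100 120 76 126 100 132 100 138 100 144 97 150 100 156 100 162 100 168 100 174 100 246 0 252 0 258 0 264 0 270 0 276 0 282 0 288 0 294 0 300 0 306 0 312 52 318 0 324 100 330 100 336 100 342 100 348 100 354 100 
ptr [np.float64(174.0648011338788), np.float64(173.02611258952416)]
plate mean diff 22.7
beaker mean diff 20.8
spoon mean diff 21.9
red mean diff 18.9
```

View pics/t21c.png

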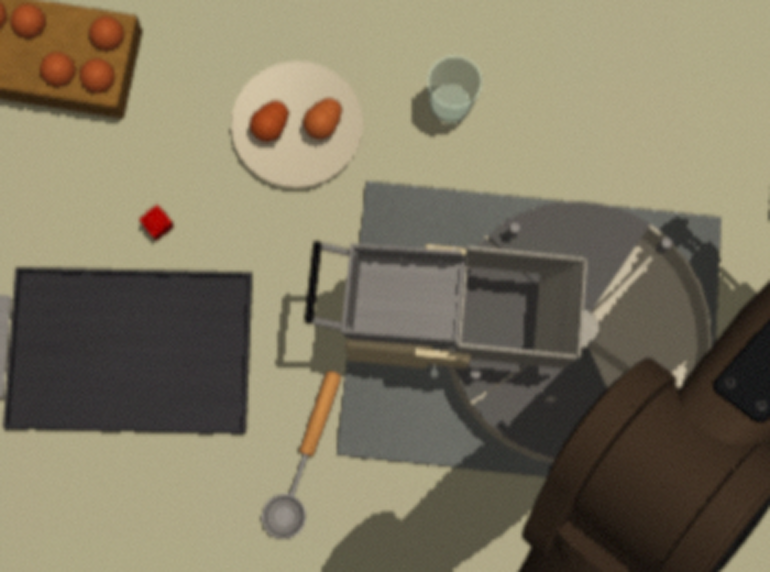

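```bash
python3 - <<'E'
from h import *
s,_=pose(); print(np.abs(s['dq']).max()); arm.sign_off()
E
```

```text
t 67.2 tcp [ 0.5953 -0.4696  0.2517] jaw 44.4 zax [ 0.     0.001 -1.   ] w 32.2 F [-0.3  0.5  1. ] q [ 0.39  0.67  0.42  1.16 -0.26  1.36  1.55]
0.018297840548213026
the job is handed in; nothing more can be done
```

I finished the run and handed it in at 67 s, with one real doubt: which compartment counts as the open one. I also never saw the jars directly after the last turn.

**What I did:** I put all five jars in the pan and set the open compartment under the chute, about 1° off by the pegs. I tipped the pan to its stop (about 1.6 rad) and lowered it home. A short rock of the carousel dropped the one jar lying on top of the others. Then I turned the compartment to the front.

**Last checks:**
- **Carousel:** the pegs put the open compartment's middle at 174.1°, against 174.1° for the front pointer.
- **Pan and tray:** both are empty, and the handle is back at its rest height.
- **Bystanders:** the plate, beaker, spoon and red look-alike look unmoved. I judged this by eye, because a pixel comparison with the first picture showed differences of about 20 grey levels on all of them, which I took for lighting.
- **Robot:** clear of everything at hand-in, and the forces I read stayed under about 35 N.

**What disagreed:** the grey lids appear exactly 90° off from the pegs and dividers.
- **Why I trusted the pegs:** closed fingers went through the lid plane without resistance at two places, one under a drawn lid and one over the drawn gap. After tipping, a jar stuck up through a drawn lid. I therefore followed the pegs and dividers, which fit your description: the 120° gap is the open compartment, and it started away from the chute.
- **The consequence:** the jars now lie beneath a drawn lid, out of the camera's sight. That they are in the right compartment is inferred from the empty pan, the jar I saw and the flat surface after rocking. If the drawn lids are what counts, the wrong compartment was used.

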